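# Restock the tilt-out cigar bin from a shut cedar box

### The job

Use the blade of the crescent leaf knife to lever up the tight-shut lid of the cedar box (no fingers on the lid until it is ajar) and open the lid fully; tip the wooden bin fully forward out of its case by its brass handle and move every cigar from the cedar box into the bin, then push the bin back until it clicks shut. Finish with the cedar box closed and the knife laid flat on its cork mat, right way up.

Things in the scene. Friction and masses are not known exactly. Their poses are not given: they have to be found in the camera images.
- chaveta: Crescent leaf knife, 62 x 134 x 13 mm, 90 g, lying flat on the cork mat. Origin under the middle of its outline; z up. Its wooden back, the part to grasp, runs along y: x = -31 to -15 mm, y = -49 to 49 mm, z = 0 to 12 mm. The thin blade (z = 0 to 2 mm, at the underside) juts out along +x to its curved edge, which is farthest out at x = 31 mm, y = 0.
- cork_mat: Thin cork mat, 90 (x) x 160 (y) x 3 mm, fixed to the table; origin at the centre of its underside, top at z = 3 mm. The knife belongs here, in any direction.
- cedar_box: Fixed cedar box, 170 mm wide (y); walls x = -88 to 103 mm, 8 mm thick, rim z = 46 mm, inner floor z = 14 mm, inside x = -80 to 95, y = -77 to 77 mm. Origin on the table, front towards -x. Along the front a plinth (x = -104 to -88, up to z = 26 mm) leaves a groove 20 mm high, 16 mm deep under the lid's overhang (z = 46 mm). In it the cigars lie along y, about 45 mm apart in x.
- lid (a joint): Lid of the cedar box, a board 209 x 170 x 8 mm, hinged along the box's far (+x) rim. 0 = shut, 1.8 rad = fully open against its stop (leaning back past upright). The hinge is stiff (0.15 N m): the lid stays where it is left.
- lid_lip (a point): Middle of the lower front edge of the lid, 209 mm from the hinge line; it moves with the lid. Shut, it lies at x = -104 mm, z = 46 mm in the box's frame; its x, y, z axes are the box's when shut. The blade goes under it.
- lid_hinge (a point): Middle of the lid's hinge line on the box, at box x = 105 mm, z = 46 mm; the line runs along the box's y; axes as the box's.
- bin_case: Fixed dark wooden case of the tilt-out bin, 109 deep (x = 0 to 109 mm) x 175 wide (y) x 137 mm high, open towards -x. Origin on the table under the bin's pivot line, which runs along y at x = 0, z = 12 mm.
- bin (a joint): Pale wooden bin, tips forward (to the case's -x) about the pivot line. 0 = shut, 0.9 rad = fully forward at its stop. A sprung catch holds it shut (about 3 N at the handle), is felt from 0.17 rad and draws it in below 0.07. Beyond about 0.6 rad it falls forward and stays. Front panel 171 wide x 110 high x 8 mm; inside 144 wide (y) x 79 mm deep; back 60, sides 100 mm high.
- bin_handle (a point): Middle of the bin's brass bar handle: round bar 10 mm thick, 100 mm long along y, 44 mm in front of and 120 mm above the pivot line when shut, so that it stands 10 mm higher than the panel (35 mm free behind it); it moves with the bin. Axes as the case's when shut.
- bin_floor (a point): Middle of the bin's inner floor, 45 mm behind and 5 mm above the pivot line when shut; it moves with the bin; x towards the bin's back, z up the inside.
- cigar_1: Dark brown cigar, 19 x 127 x 18 mm, lying along its own y in the shut cedar box at the start; origin at the middle of its underside, z up. Two or three of the three are present.
- cigar_2: Dark brown cigar, 19 x 123 x 18 mm, lying along its own y in the shut cedar box at the start; origin at the middle of its underside, z up. Two or three of the three are present.
- cigar_3: Dark brown cigar, 19 x 125 x 18 mm, lying along its own y in the shut cedar box at the start; origin at the middle of its underside, z up. Two or three of the three are present.

How it is judged (in metres and radians):
On the way, in this order (a step that is already met when the one before it is completed fails the run):
1. the lid is levered ajar (0.1 to 0.6 rad) by the knife, no finger on the box (value of joint lid between 0.1 and 0.6 rad and contact force between chaveta and cedar_box above 0.2 N and contact force between the fingers and cedar_box below 0.2 N), for 0.1 s.
2. the lid is open (past 1.4 rad) and the bin tipped fully forward (past 0.8 rad) (value of joint lid above 1.4 rad and value of joint bin above 0.8 rad), for 0.2 s.
3. every cigar lies in the bin, still tipped forward (value of joint bin above 0.5 rad and x of cigar_1 in the frame of bin_floor between -0.05 and 0.045 m and z of cigar_1 in the frame of bin_floor between -0.008 and 0.1 m and y of cigar_1 in the frame of bin_floor between -0.07 and 0.07 m and x of cigar_2 in the frame of bin_floor between -0.05 and 0.045 m and z of cigar_2 in the frame of bin_floor between -0.008 and 0.1 m and y of cigar_2 in the frame of bin_floor between -0.07 and 0.07 m and x of cigar_3 in the frame of bin_floor between -0.05 and 0.045 m and z of cigar_3 in the frame of bin_floor between -0.008 and 0.1 m and y of cigar_3 in the frame of bin_floor between -0.07 and 0.07 m and linear speed of each of cigar_1, cigar_2, cigar_3 below 0.05 m/s), for 0.2 s.
4. the bin has clicked shut with the cigars in it (value of joint bin below 0.03 rad and x of cigar_1 in the frame of bin_floor between -0.05 and 0.045 m and z of cigar_1 in the frame of bin_floor between -0.008 and 0.1 m and y of cigar_1 in the frame of bin_floor between -0.07 and 0.07 m and x of cigar_2 in the frame of bin_floor between -0.05 and 0.045 m and z of cigar_2 in the frame of bin_floor between -0.008 and 0.1 m and y of cigar_2 in the frame of bin_floor between -0.07 and 0.07 m and x of cigar_3 in the frame of bin_floor between -0.05 and 0.045 m and z of cigar_3 in the frame of bin_floor between -0.008 and 0.1 m and y of cigar_3 in the frame of bin_floor between -0.07 and 0.07 m), for 0.2 s.
At the end, for the whole second after the job is handed in: The bin is clicked shut (under 0.03 rad) with every cigar in it, the cedar box is closed (lid under 0.04 rad), the knife lies flat and right way up on the cork mat (origin within 40 mm of the mat's centre, seen from above), and all is at rest (all of step 4 and value of joint lid below 0.04 rad and linear speed of each of cigar_1, cigar_2, cigar_3, chaveta below 0.03 m/s and horizontal distance between chaveta and cork_mat below 0.04 m and height (world z) of chaveta below 0.012 m and angle between chaveta's own z axis and vertical below 0.12 rad); the robot touches nothing.
Of cigar_1, cigar_2, cigar_3 only 2 to 3 are there at a start; the rules pass over those that are not, and their reading is None.
At some moment in a run one of chaveta may be knocked a few centimetres aside while the robot is not near it.
Once in a run the grip may slacken for a moment while it holds something.
It also fails if it takes over 210 s, if anything falls off the work surface, if the arm or the gripper's body presses on something with over 40 N, if the wrist force passes 120 N, or if a joint passes its speed limit or range.

### The arm

A 7-joint arm with a two-finger parallel gripper is mounted at the origin on the work surface; the furniture and walls round the work are solid. World frame = base frame: x ahead of the robot, y to its left, z up, the work surface at z = 0. Lengths are in mm, angles in rad, forces in N, time in s.
With the tool pointing down it reaches from about 425 to 950 mm from the base axis. Payload 4.7 kg.
Tool frame: the origin (TCP) lies at the very end of the fingers, on their centre line; the grasp point (between the pads) lies arm.grasp_offset behind it (arm.grasp_offset is the distance from the TCP to the grasp point, in mm); z points along the fingers, y is the direction in which the jaws open and shut (so a half turn about z gives the same grasp; the last joint's range is limited). The gripper opens to 85 mm and grips with 20 to 120 N. Pads are 22 mm wide; open, the fingers measure 114 mm over their backs; the gripper's body (76 mm by 85 mm) begins 54 mm behind the grasp point. The pads swing forward as they close: fully open they stand 13 mm farther back than shut.
Start: joints at [1.2, 0.469, -0.049, 1.532, 0.024, 1.141, -0.082], TCP at [226.296, -635.955, 231.335] pointing down, gripper open.
Joint ranges: [-2.59, 2.59], [-0.33, 1.99], [-1.39, 1.29], [0.1, 2.45], [-1.04, 4.18], [0.21, 1.99], [-2.66, 2.66]. Speed limits (rad/s): [2.57, 2.57, 3.14, 3.14, 3.14, 3.14, 3.14].

### API

Orientations are given as a unit quaternion [w, x, y, z].
In Python, from plant import arm gives the robot as it stands.
- The arm moves only by the tool play_rows, never from a script. Its argument "plan" is a list that holds one entry, the list of rows, each a list of 5 numbers: the shift along the world's x, y, z in m, then the turn about the world's z in rad, then the finger opening in m, from 0 to 0.0854. In form: [[[dx, dy, dz, twist, grip], ...]]. A call has 1 to 5 rows; each row shifts and turns the commanded pose from where the row before left it; what a row does not reach is not made up. A row lasts 1/8 s, in which the tool goes at most 62.5 mm and 10.7 degrees, less where a joint would pass 70% of its speed; a pose out of reach is approached as far as the arm can. A call with a gripper value outside its range is refused whole. The fingers move at their own pace and stop on an object; "newtons" is the grip in N (left out, the last holds). Time passes only in rows, so rows that do not move let the fingers close. It gives the time, the measured TCP pose, the force and the opening at its end, in the units of the state.
- arm.state(): the state, without advancing time (a new reading comes with each control period).
- arm.camera(name): name is "side" or "top" or "wrist"; returns a dict with "color" (480x640x3 uint8, red, green, blue), "z_map" (480x640 float32, mm along the optical axis (not along the pixel's ray), 0 where there is no reading), "camera_matrix" (3x3 intrinsics, pixels), "rvec" (rotation vector, rad) and "tvec" (3), from world to camera coordinates, as OpenCV has them. Camera axes: x right, y down, z forward; pixel columns grow to the right and rows downward; lengths in mm; the calibration is good to about 2 mm. A picture is of the moment at which its call begins.
- arm.sign_off(): hands the job in, once; it reports no verdict.
Trained networks look in the newest picture that a camera, given by its name, has taken for a name from the list of things; names that differ only in an ending like _2 or _b are one class to them, and where a whole thing is asked for, a point or a joint stands for the part that bears it (a point fixed in the world has none). Each returns a list of dicts, best first, with "confidence" (0 to 1); they miss things now and then, are a little off and sometimes report something else, mostly with a low value. They report only what shows in the picture. A call takes as long as a camera call.
- arm.recognise(camera, label): "point" ([x, y, z] in mm, in world coordinates, good to about 4 mm: the middle of the surface that is visible of it).
The state is a dict: "clock": time; "joint_pos": joint angles; "qd": joint speeds; "joint_efforts": joint torques, N m; "eef_pos": TCP position; "tool_rot": TCP orientation; "wrist_force": force on the tool from outside, world axes, zero at the start; "moment": the same for the moment, N m; "finger_gap": opening from 0.0 (shut) to 1.0 (fully open).
Only numpy, scipy, OpenCV 4.12 (cv2) and the standard library are available. Lean on these libraries where they do the work, as an engineer would, in place of code of your own. Each camera call takes 0.05 s, during which the arm holds its last target. There are 200 camera calls.

## Working session

There is one attempt and no reset: what is moved stays moved. The work goes in short steps, Python scripts to look and compute and a tool call to move; the robot and the scene stay as the last step left them, time stands still between calls to the robot, and variables do not carry over. Pictures are saved under pics/ and viewed, about 12 in all and at most 16, crops included, and the job is handed in when it is done.

Besides the shell and the picture viewer there is one more tool, called after "Call:" as a command line: name --argument value ..., lists and objects as JSON in quotes. play_rows: Moves the arm, as the interface text tells. Its arguments: {"type":"object","properties":{"plan":{"type":"array"},"newtons":{"type":"number"}},"required":["plan"]}

```bash
mkdir -p pics; ls
cat > h.py <<'E'
import numpy as np, cv2
from plant import arm
def cam(n):
    c=arm.camera(n); R=cv2.Rodrigues(np.array(c['rvec'],float))[0]; t=np.array(c['tvec'],float).ravel()
    K=np.array(c['camera_matrix']); z=c['z_map']
    v,u=np.mgrid[0:480,0:640]
    p=np.stack([(u-K[0,2])/K[0,0]*z,(v-K[1,2])/K[1,1]*z,z],-1)
    c['W']=(p-t)@R; c['R']=R;c['t']=t;c['K']=K
    return c
def save(c,f): cv2.imwrite('pics/'+f,c['color'][:,:,::-1])
def st():
    s=arm.state(); print({k:(np.round(v,3).tolist()) for k,v in s.items() if k not in('qd','joint_efforts')})
E
python3 - <<'E'
from h import *
st(); print(arm.grasp_offset)
ims=[]
for n in('top','side'):
    c=cam(n); save(c,n+'0.png'); np.save(n+'W.npy',c['W'])
    print(n,(-c['R'].T@c['t']).round())
    for l in['chaveta','cork_mat','cedar_box','lid','lid_lip','lid_hinge','bin_case','bin','bin_handle','cigar_1']:
        print(l,[(np.round(d['point']).tolist(),round(d['confidence'],2)) for d in arm.recognise(n,l)[:2]])
E
```

```text
pics
{'clock': 0.0, 'joint_pos': [1.2, 0.469, -0.049, 1.534, 0.024, 1.141, -0.082], 'eef_pos': [226.047, -635.397, 230.249], 'tool_rot': [-0.001, 0.985, 0.17, -0.0], 'wrist_force': [-0.016, -0.452, 0.731], 'moment': [-0.006, 0.0, 0.014], 'finger_gap': 1.0}
18.700000000000003
top [ 375.  139. 1055.]
chaveta [([459.0, 130.0, 0.0], 0.58)]
cork_mat [([425.0, 150.0, 4.0], 0.87)]
cedar_box [([419.0, -63.0, 52.0], 0.74), ([417.0, -65.0, 54.0], 0.65)]
lid [([418.0, -63.0, 56.0], 0.93)]
lid_lip []
lid_hinge [([416.0, -60.0, 53.0], 0.84)]
bin_case [([447.0, 376.0, 137.0], 0.75)]
bin [([451.0, 330.0, 107.0], 0.6)]
bin_handle [([443.0, 330.0, 111.0], 0.82)]
cigar_1 []
side [ 403. -801.  537.]
chaveta [([459.0, 145.0, 3.0], 0.57), ([450.0, 336.0, 69.0], 0.47)]
cork_mat [([408.0, 148.0, 3.0], 0.7)]
cedar_box [([426.0, -23.0, 54.0], 0.76)]
lid [([425.0, -27.0, 56.0], 0.76)]
lid_lip [([426.0, -25.0, 55.0], 0.93)]
lid_hinge [([425.0, -30.0, 53.0], 0.88)]
bin_case [([449.0, 341.0, 87.0], 0.82), ([427.0, -21.0, 55.0], 0.25)]
bin [([443.0, 331.0, 70.0], 0.65)]
bin_handle [([444.0, 335.0, 70.0], 0.64)]
cigar_1 [([424.0, -24.0, 56.0], 0.51)]
```

View pics/top0.png

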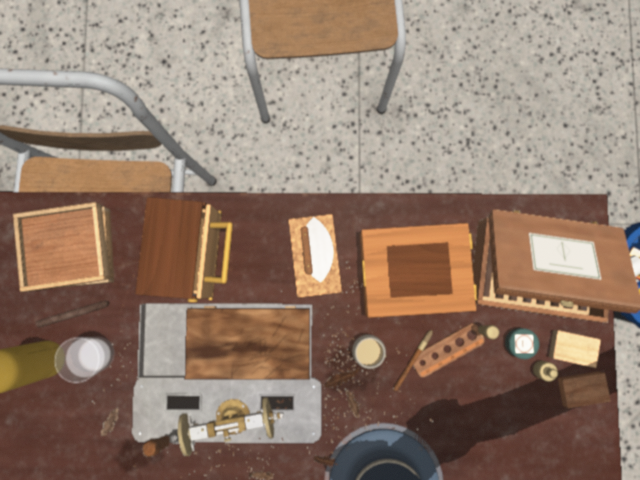

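View pics/side0.png

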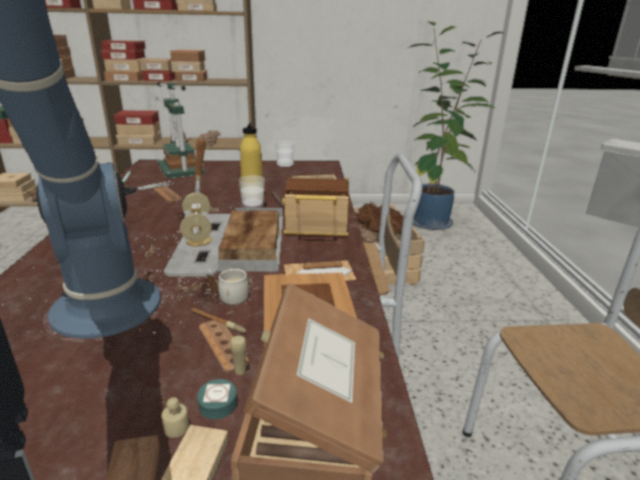

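Run:
```python
from h import *
im=cv2.imread('pics/top0.png'); W=np.load('topW.npy')
cv2.imwrite('pics/z0.png',cv2.resize(im[190:330,120:490],None,fx=2.16,fy=2.16,interpolation=cv2.INTER_CUBIC))
def rect(name,m,box):
    u0,v0,u1,v1=box; mm=np.zeros((480,640),bool); mm[v0:v1,u0:u1]=1; mm&=m
    P=W[mm]; 
    r=cv2.minAreaRect(P[:,:2].astype(np.float32)); print(name,len(P),np.round(r[0],1),np.round(r[1],1),round(r[2],2),'z',np.percentile(P[:,2],[5,50,95]).round(1))
Z=W[...,2]
rect('lid',(Z>45)&(Z<70),(350,215,482,325))
rect('case',(Z>125)&(Z<145),(120,190,205,310))
rect('handle',(Z>112)&(Z<150),(217,200,240,300))
hsv=cv2.cvtColor(im,cv2.COLOR_BGR2HSV)
rect('white',(hsv[...,1]<60)&(hsv[...,2]>180),(285,205,345,300))
rect('mat',(hsv[...,2]>120),(285,205,345,300))
print('table',np.percentile(Z[330:340,340:350],[5,50,95]))
for v,u in[(250,305),(250,318),(250,330),(250,296),(235,307),(265,307)]: print(v,u,W[v,u].round(1),hsv[v,u])
for u in range(355,372,2): print(u,W[270,u].round(1),im[270,u])
for u in range(464,482,2): print(u,W[270,u].round(1),im[270,u])
```

```text
lid 9716 [416.8 -75.9] [170.2 235. ] 3.65 z [51.1 54.3 57.5]
case 5591 [450.6 389.5] [113.2 175.3] 85.53 z [133.5 136.3 138.9]
handle 418 [443.2 297.5] [110.4  28.9] 2.08 z [123.8 134.8 138. ]
white 1183 [451.6 121.5] [149.8  48.8] 5.26 z [1.2 4.5 8.5]
mat 3708 [447.7 135.1] [165.4  94.2] 6.93 z [-0.7  3.4 14.6]
table [-3.25238749 -0.42491166  3.03746355]
250 305 [456.4 154.5  15.5] [ 13 135 163]
250 318 [457.5 128.2   2.9] [ 20   6 249]
250 330 [457.6 103.8   3.3] [ 20   6 250]
250 296 [457.3 173.    3.4] [ 15 123 231]
235 307 [486.7 150.6  17. ] [ 12 121 156]
265 307 [426.4 150.3  13.3] [ 14 129 172]
355 [417.2  52.8   1. ] [ 63  75 110]
357 [417.2  48.7   0.6] [52 61 88]
359 [417.3  44.4  -2.3] [48 56 78]
361 [417.2  40.6   1.2] [48 63 85]
363 [415.2  41.5  51.9] [ 74 141 186]
365 [415.1  37.8  53.6] [ 93 161 225]
367 [415.1  34.   54.3] [ 96 153 226]
369 [415.2  30.   53. ] [ 95 154 227]
371 [415.2  26.1  53.1] [ 95 154 227]
464 [ 415.7 -153.7   54.3] [ 90 148 222]
466 [ 415.8 -158.2   52.1] [ 89 147 221]
468 [ 415.8 -162.2   51.5] [ 90 148 221]
470 [ 415.7 -165.    55.2] [ 90 147 222]
472 [ 415.8 -169.1   54.3] [ 69 107 158]
474 [ 417.4 -185.3   14.9] [41 56 79]
476 [ 416.7 -184.3   31. ] [40 56 77]
478 [ 416.3 -184.3   43.3] [40 55 75]
480 [ 415.8 -184.2   55.7] [44 62 88]
```

View pics/z0.png

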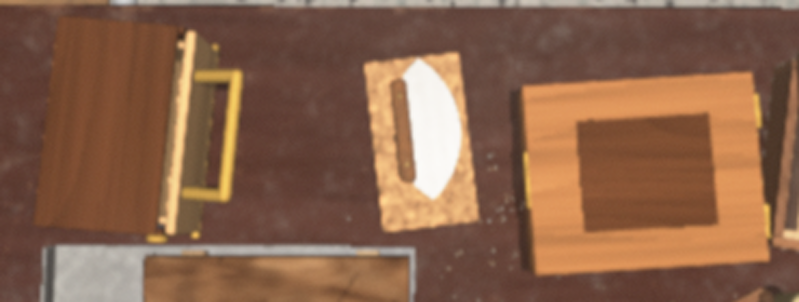

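Run:
```python
from h import *
im=cv2.imread('pics/top0.png'); W=np.load('topW.npy'); Z=W[...,2]
hsv=cv2.cvtColor(im,cv2.COLOR_BGR2HSV)
def rect(name,m,box):
    u0,v0,u1,v1=box; mm=np.zeros((480,640),np.uint8); mm[v0:v1,u0:u1]=1; mm&=m.astype(np.uint8)
    n,l,s,_=cv2.connectedComponentsWithStats(mm); mm=l==1+np.argmax(s[1:,4])
    P=W[mm]; r=cv2.minAreaRect(P[:,:2].astype(np.float32)); print(name,len(P),np.round(r[0],1),np.round(r[1],1),round(r[2],2),'z',np.percentile(P[:,2],[5,50,95]).round(1),'mean',P.mean(0).round(1))
rect('lid',(Z>45)&(Z<62)&(hsv[...,2]>110),(350,215,474,325))
rect('lid2',(Z>45)&(Z<62)&(hsv[...,2]>180),(350,215,474,325))
rect('case',(Z>128)&(Z<145),(120,190,196,310))
rect('barZ',(Z>105)&(hsv[...,1]>140)&(hsv[...,2]>140),(222,200,236,300))
rect('blade',(hsv[...,1]<60)&(hsv[...,2]>180),(285,205,345,300))
m=(hsv[...,2]<190)&(hsv[...,1]>100)
rect('back',m,(299,222,316,282))
rect('mat',(hsv[...,2]>100),(287,210,343,298))
```

```text
lid 9459 [416.2 -66.8] [170.2 216.7] 3.65 z [51.2 54.3 57.3] mean [415.6 -64.1  54.3]
lid2 6059 [416.3 -66.9] [168.6 216.9] 3.82 z [50.9 54.  56.9] mean [415.8 -63.4  54. ]
case 5360 [450.9 393.5] [105.2 175.3] 85.53 z [133.6 136.3 138.9] mean [448.  396.6 136.3]
barZ 367 [403.9 246.8] [203.8  92. ] 50.6 z [129.9 135.2 138.1] mean [446.3 292.6 137.3]
blade 1183 [451.6 121.5] [149.8  48.8] 5.26 z [1.2 4.5 8.5] mean [459.1 125.1  10. ]
back 334 [440.2 152.3] [133.2  15.3] 6.57 z [ 5.7 14.4 18. ] mean [454.8 153.3  16.9]
mat 4601 [451.6 135.2] [178.6 113.3] 0.17 z [-1.9  2.7 14. ] mean [449.3 132.6   7.5]
```

```bash
cat >> h.py <<'E'
def plane(c,uv,z):
    uv=np.atleast_2d(uv).astype(float); d=np.c_[(uv-[c['K'][0,2],c['K'][1,2]])/[c['K'][0,0],c['K'][1,1]],np.ones(len(uv))]@c['R']
    o=-c['R'].T@c['t']; return (o+d*((z-o[2])/d[:,2])[:,None])
def prect(c,name,m,box,z):
    u0,v0,u1,v1=box; mm=np.zeros((480,640),np.uint8); mm[v0:v1,u0:u1]=1; mm&=m.astype(np.uint8)
    n,l,s,_=cv2.connectedComponentsWithStats(mm); mm=l==1+np.argmax(s[1:,4])
    v,u=np.nonzero(mm); P=plane(c,np.c_[u,v],z)[:,:2]; r=cv2.minAreaRect(P.astype(np.float32))
    vec=np.linalg.svd(P-P.mean(0),full_matrices=False)[2][0]
    print(name,len(P),np.round(r[0],1),np.round(r[1],1),round(r[2],2),'mean',P.mean(0).round(1),'axis',np.degrees(np.arctan(vec[1]/vec[0])).round(2))
    return P
E
python3 - <<'E'
from h import *
c=cam('top'); im=c['color'][:,:,::-1].copy(); Z=c['W'][...,2]
hsv=cv2.cvtColor(im,cv2.COLOR_BGR2HSV)
prect(c,'lid',(Z>45)&(Z<62)&(hsv[...,2]>110),(350,215,474,325),54)
prect(c,'case',(Z>128)&(Z<145),(120,190,202,310),137)
prect(c,'bar',(hsv[...,1]>110)&(hsv[...,2]>150)&(hsv[...,0]>17),(222,215,236,290),134)
prect(c,'blade',(hsv[...,1]<60)&(hsv[...,2]>180),(285,205,345,300),5)
prect(c,'back',(hsv[...,2]<190)&(hsv[...,1]>100),(299,222,316,282),15)
prect(c,'mat',(hsv[...,2]>140),(287,210,343,298),3)
E
```

```text
lid 9465 [416.  -65.4] [169.6 214.4] 3.74 mean [415.6 -64.2] axis -84.59
case 5569 [450.5 392. ] [106.1 174.5] 85.41 mean [449.9 394.4] axis -4.43
bar 348 [443.4 292.4] [107.   16.1] 1.18 mean [446.2 293.1] axis -3.08
blade 1183 [460.7 122.1] [131.5  47.8] 6.05 mean [459.5 125. ] axis 6.29
back 333 [456.3 154. ] [97.7 15.1] 6.57 mean [454.9 153.3] axis 6.03
mat 3631 [446.9 135.1] [163.  93.] 6.89 mean [446.4 135. ] axis 6.94
```

Call:
play_rows --plan '[[[0.035,0.045,0,-0.05,0.085],[0.035,0.045,0,-0.05,0.085],[0.035,0.045,0,-0.05,0.085],[0.035,0.045,0,-0.05,0.085],[0.035,0.045,0,-0.03,0.085]]]'

```text
clock: 1.78
eef_pos: [402.4, -409.5, 231.6]
tool_rot: [0.0, 0.998, 0.055, 0.0]
wrist_force: [0.1, -0.1, 0.3]
finger_gap: 0.996
```

Call:
play_rows --plan '[[[0.01,0.055,0,0,0.085],[0.01,0.055,0,0,0.085],[0.01,0.055,0,0,0.085],[0.01,0.055,0,0,0.085],[0.01,0.055,0,0,0.085]]]'

```text
clock: 2.4
eef_pos: [451.6, -134.2, 231.7]
tool_rot: [0.0, 0.998, 0.056, 0.001]
wrist_force: [1.6, 0.4, -0.1]
finger_gap: 1.0
```

Call:
play_rows --plan '[[[0.001,0.055,0,0,0.085],[0.001,0.055,0,0,0.085],[0.001,0.055,0,0,0.085],[0.001,0.055,0,0,0.085],[0.001,0.05,0,0,0.085]]]'

```text
clock: 3.02
eef_pos: [456.2, 136.0, 231.8]
tool_rot: [-0.0, 0.998, 0.056, 0.001]
wrist_force: [0.9, -0.3, 0.5]
finger_gap: 0.995
```

Run:
```python
from h import *
st(); c=cam('wrist'); save(c,'w1.png'); np.save('w1W.npy',c['W'])
print('cam',(-c['R'].T@c['t']).round())
for l in['chaveta','cork_mat','cedar_box','lid_lip']:
    print(l,[(np.round(d['point']).tolist(),round(d['confidence'],2)) for d in arm.recognise('wrist',l)[:2]])
im=c['color'][:,:,::-1].copy();hsv=cv2.cvtColor(im,cv2.COLOR_BGR2HSV)
prect(c,'blade',(hsv[...,1]<60)&(hsv[...,2]>180),(0,0,640,480),5)
```

```text
{'clock': 3.025, 'joint_pos': [0.068, 0.178, -0.501, 1.967, 0.101, 1.02, -1.937], 'eef_pos': [456.238, 136.005, 231.784], 'tool_rot': [-0.0, 0.998, 0.056, 0.001], 'wrist_force': [0.864, -0.321, 0.511], 'moment': [-0.038, -0.038, 0.029], 'finger_gap': 0.995}
cam [530. 144. 374.]
chaveta [([466.0, 134.0, 8.0], 0.6), ([435.0, -62.0, 56.0], 0.38)]
cork_mat [([440.0, 150.0, 3.0], 0.58)]
cedar_box [([434.0, -60.0, 56.0], 0.85), ([456.0, 331.0, 96.0], 0.35)]
lid_lip []
blade 12293 [607.1 207.3] [ 77.4 239.6] 6.39 mean [613.3 189.9] axis -84.93
```

View pics/w1.png

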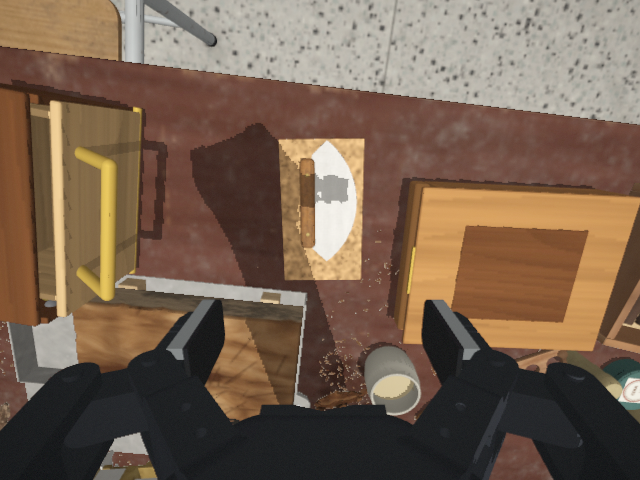

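Run:
```python
from h import *
c=cam('wrist'); im=c['color'][:,:,::-1].copy();hsv=cv2.cvtColor(im,cv2.COLOR_BGR2HSV)
print(plane(c,[[307.5,203],[307.5,158],[308,247]],15).round(1).tolist())
m=plane(c,[[279,139],[363,139],[366,279],[285,280]],3); print(m.round(1).tolist(),m.mean(0))
prect(c,'blade',(hsv[...,1]<70)&(hsv[...,2]>130),(312,130,360,270),5)
prect(c,'back',(hsv[...,2]<190)&(hsv[...,1]>100),(299,150,315,256),15)
l=plane(c,[[422,182],[639,196],[404,344]],54);print('lid',l.round(1).tolist())
print('groove',plane(c,[[412,181],[396,342]],46).round(1).tolist())
```

```text
[[461.1, 150.1, 15.0], [507.6, 154.7, 15.0], [412.1, 144.8, 15.0]]
[[522.7, 186.6, 3.0], [532.4, 99.5, 3.0], [376.3, 73.1, 3.0], [364.4, 167.8, 3.0]] [448.96473201 131.74122797   3.        ]
blade 3919 [462.1 122.6] [132.6  46. ] 5.84 mean [464.3 126.3] axis 6.7
back 1196 [454.8 152. ] [105.6  13.3] 5.2 mean [458.7 152.8] axis 4.97
lid [[500.2, 45.1, 54.0], [510.0, -161.0, 54.0], [326.7, 30.4, 54.0]]
groove [[499.3, 52.3, 46.0], [323.1, 36.9, 46.0]]
```

Call:
play_rows --plan '[[[0.002,0.016,0,0,0.05],[0,0,-0.05,0,0.05],[0,0,-0.05,0,0.05],[0,0,-0.05,0,0.05],[0,0,-0.035,0,0.05]]]'

```text
clock: 3.95
eef_pos: [457.9, 147.7, 44.3]
tool_rot: [0.001, 0.999, 0.054, -0.001]
wrist_force: [1.4, 0.3, 1.9]
finger_gap: 0.584
```

Call:
play_rows --plan '[[[0,0,-0.02,0,0.05],[0,0,-0.01,0,0.05],[0,0,-0.01,0,0.05],[0,0,0,0,0.05],[0,0,0,0,0.05]]]'

```text
clock: 4.58
eef_pos: [458.8, 150.1, 6.9]
tool_rot: [-0.0, 0.998, 0.056, 0.001]
wrist_force: [0.4, 0.4, -0.3]
finger_gap: 0.587
```

Close on the back and lift.

Call:
play_rows --plan '[[[0,0.002,0,0,0.02],[0,0,0,0,0.005],[0,0,0,0,0.005],[0,0,0,0,0.005],[0,0,0,0,0.005]]]' --newtons 80

```text
clock: 5.2
eef_pos: [458.6, 152.5, 7.1]
tool_rot: [-0.0, 0.998, 0.056, 0.001]
wrist_force: [-1.5, -0.1, 5.1]
finger_gap: 0.156
```

Call:
play_rows --plan '[[[0,0,0.01,0,0.005],[0,0,0.02,0,0.005],[0,0,0.03,0,0.005],[0,0,0.03,0,0.005],[0,0,0,0,0.005]]]'

```text
clock: 5.82
eef_pos: [459.8, 152.6, 98.7]
tool_rot: [-0.001, 0.998, 0.056, 0.003]
wrist_force: [-0.0, -0.2, -1.0]
finger_gap: 0.152
```

Run:
```python
from h import *
st(); c=cam('wrist'); save(c,'w2.png'); W=c['W']
im=c['color'][:,:,::-1].copy();hsv=cv2.cvtColor(im,cv2.COLOR_BGR2HSV)
s=cam('side'); save(s,'s2.png')
cv2.imwrite('pics/m2.png',np.vstack([im[100:400],cv2.resize(s['color'][200:340,180:480,::-1],(640,299))]))
```

```text
{'clock': 5.825, 'joint_pos': [-0.017, 0.373, -0.472, 2.088, 0.253, 0.729, -2.111], 'eef_pos': [459.846, 152.628, 98.683], 'tool_rot': [-0.001, 0.998, 0.056, 0.003], 'wrist_force': [-0.011, -0.222, -1.045], 'moment': [-0.007, -0.004, -0.06], 'finger_gap': 0.152}
```

View pics/m2.png

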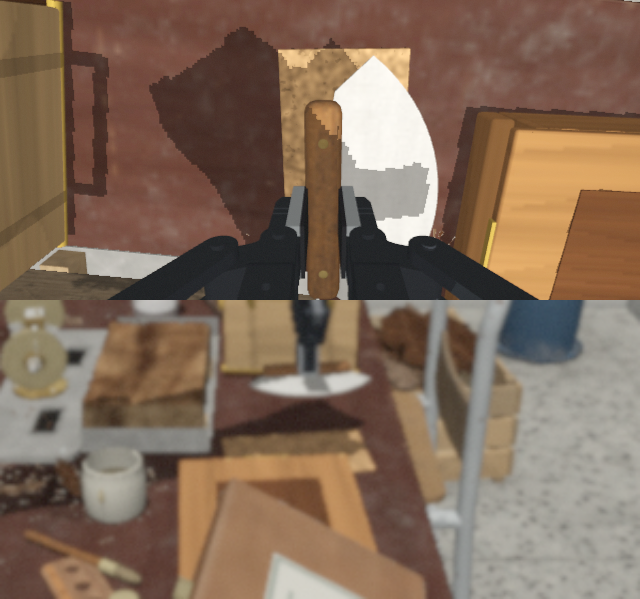

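Run:
```python
from h import *
c=cam('wrist'); W=c['W']
for v,u in[(200,380),(240,380),(280,370),(240,400),(260,425),(240,345),(300,420),(320,420),(260,322),(300,322)]: print(u,v,W[v,u].round(1))
for v,u in[(214,485),(214,505),(300,465),(300,485),(340,470),(340,480),(340,500)]: print('box',u,v,W[v,u].round(1))
for z in (3.,): pass
```

```text
380 200 [508.8 132.4  93.1]
380 240 [491.3 129.7  94.3]
370 280 [471.2 131.   92.9]
400 240 [492.2 120.8  93.8]
425 260 [484.3 108.1  94.4]
345 240 [489.5 145.1  94.1]
420 300 [464.  106.1  93.5]
420 320 [454.3 104.6  94.8]
322 260 [482.9 154.6 104.8]
322 300 [464.1 152.6 103.9]
box 485 214 [494.5  45.3  13.4]
box 505 214 [496.8  34.8  18.5]
box 465 300 [428.3  41.9   9.5]
box 485 300 [437.1  36.4  25.5]
box 470 340 [404.2  38.6  24.5]
box 480 340 [406.5  32.9  27. ]
box 500 340 [423.5  36.3  53.3]
```

Call:
play_rows --plan '[[[-0.006,0,-0.03,-0.02,0.005],[-0.008,0,-0.0285,-0.02,0.005],[0,-0.02,0,0,0.005],[0,-0.02,0,0,0.005],[0,0,0,0,0.005]]]'

```text
clock: 6.6
eef_pos: [443.2, 110.5, 36.6]
tool_rot: [0.001, 0.999, 0.035, -0.002]
wrist_force: [-0.3, 0.6, -0.3]
finger_gap: 0.156
```

Run:
```python
from h import *
st(); c=cam('wrist'); W=c['W']; save(c,'w3.png')
s=cam('side')
cv2.imwrite('pics/m3.png',np.vstack([c['color'][100:400,:,::-1],cv2.resize(s['color'][200:340,180:480,::-1],(640,299))]))
```

```text
{'clock': 6.6, 'joint_pos': [0.003, 0.444, -0.413, 2.185, 0.323, 0.573, -2.15], 'eef_pos': [443.246, 110.49, 36.635], 'tool_rot': [0.001, 0.999, 0.035, -0.002], 'wrist_force': [-0.32, 0.603, -0.336], 'moment': [-0.023, 0.073, -0.008], 'finger_gap': 0.156}
```

View pics/m3.png

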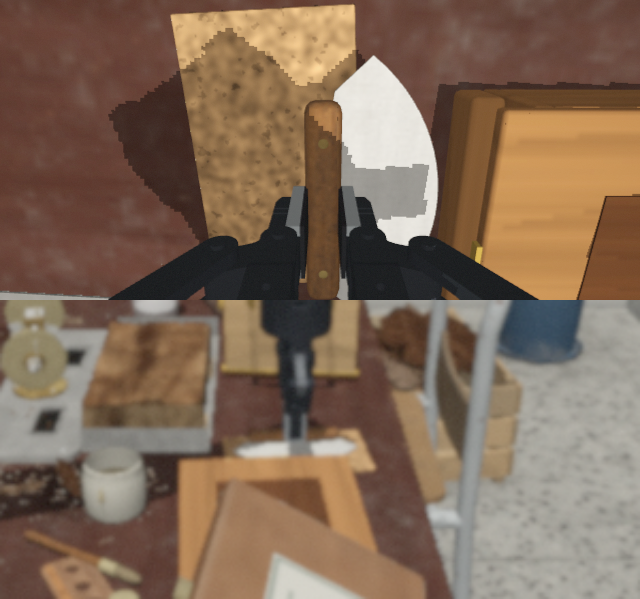

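Call:
play_rows --plan '[[[0,0,0,0,0.005],[0,0,0,0,0.005],[0,0,0,0,0.005]]]'

```text
clock: 7.08
eef_pos: [444.3, 112.4, 37.9]
tool_rot: [-0.0, 0.999, 0.036, 0.0]
wrist_force: [0.1, -0.5, -0.0]
finger_gap: 0.155
```

Call:
play_rows --plan '[[[0,-0.009,0.0015,0,0.005],[0,-0.006,0,0,0.005],[0,-0.006,0,0,0.005],[0,-0.006,0,0,0.005],[0,0,0,0,0.005]]]'

```text
clock: 7.7
eef_pos: [444.3, 84.3, 39.3]
tool_rot: [0.0, 0.999, 0.035, -0.0]
wrist_force: [0.0, -0.3, 0.2]
finger_gap: 0.16
```

Run:
```python
from h import *
st(); c=cam('wrist'); save(c,'w4.png')
```

```text
{'clock': 7.7, 'joint_pos': [0.063, 0.432, -0.415, 2.196, 0.319, 0.57, -2.09], 'eef_pos': [444.272, 84.345, 39.298], 'tool_rot': [0.0, 0.999, 0.035, -0.0], 'wrist_force': [0.036, -0.255, 0.236], 'moment': [0.052, 0.052, 0.007], 'finger_gap': 0.16}
```

View pics/w4.png

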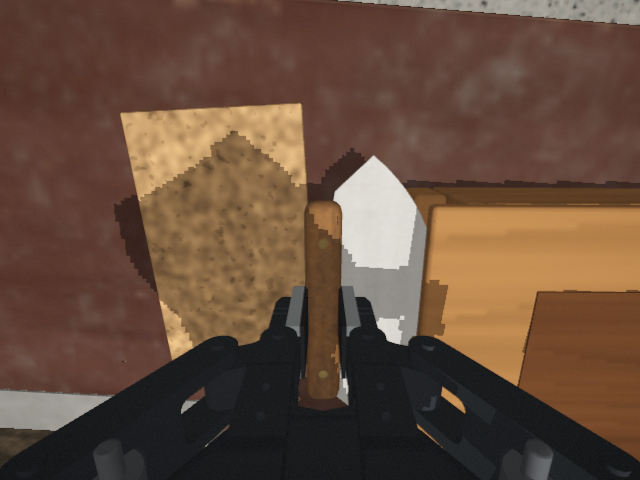

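Call:
play_rows --plan '[[[0,0,0.005,0,0.005],[0,0,0.006,0,0.005],[0,0,0.007,0,0.005],[0,0,0.008,0,0.005],[0,0,0.009,0,0.005]]]' --newtons 110

```text
clock: 8.38
eef_pos: [444.2, 84.9, 74.9]
tool_rot: [0.0, 0.999, 0.036, -0.0]
wrist_force: [-0.2, -1.2, -1.7]
finger_gap: 0.14
```

Call:
play_rows --plan '[[[0,-0.001,0.009,0,0.005],[0,-0.001,0.009,0,0.005],[0,-0.002,0.009,0,0.005],[0,0,0,0,0.005],[0,0,0,0,0.005]]]'

```text
clock: 9.0
eef_pos: [444.3, 81.0, 101.4]
tool_rot: [0.0, 0.999, 0.036, 0.0]
wrist_force: [0.6, -0.3, -1.2]
finger_gap: 0.141
```

Run:
```python
from h import *
st(); c=cam('wrist'); s=cam('side')
cv2.imwrite('pics/m5.png',np.vstack([c['color'][100:400,:,::-1],cv2.resize(s['color'][200:340,180:480,::-1],(640,299))]))
```

```text
{'clock': 9.0, 'joint_pos': [0.13, 0.323, -0.476, 2.153, 0.225, 0.711, -1.995], 'eef_pos': [444.277, 81.033, 101.364], 'tool_rot': [0.0, 0.999, 0.036, 0.0], 'wrist_force': [0.615, -0.346, -1.16], 'moment': [0.023, -0.018, 0.013], 'finger_gap': 0.141}
```

View pics/m5.png

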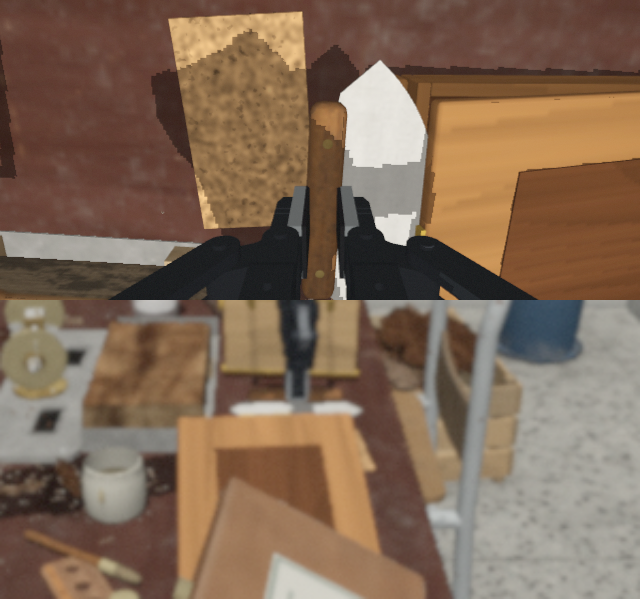

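Call:
play_rows --plan '[[[0.0005,-0.005,0.013,0,0.005],[0.0005,-0.005,0.013,0,0.005],[0.0005,-0.0075,0.013,0,0.005],[0.0005,-0.008,0.0125,0,0.005],[0,0,0,0,0.005]]]'

```text
clock: 9.72
eef_pos: [447.3, 54.4, 154.1]
tool_rot: [0.0, 0.999, 0.035, 0.001]
wrist_force: [-0.8, -0.1, -0.7]
finger_gap: 0.144
```

Call:
play_rows --plan '[[[0.0005,-0.0095,0.0115,0,0.005],[0.0005,-0.0095,0.0115,0,0.005],[0.0005,-0.0115,0.009,0,0.005],[0.0005,-0.0115,0.009,0,0.005],[0,0,0,0,0.005]]]'

```text
clock: 10.35
eef_pos: [448.8, 12.0, 194.6]
tool_rot: [0.001, 0.999, 0.035, 0.001]
wrist_force: [0.2, 1.6, -1.0]
finger_gap: 0.144
```

Run:
```python
from h import *
st(); c=cam('wrist'); s=cam('side')
cv2.imwrite('pics/m6.png',np.vstack([c['color'][100:400,:,::-1],cv2.resize(s['color'][140:340,180:480,::-1],(450,300)).copy() if 0 else cv2.resize(s['color'][140:340,130:560,::-1],(640,298))]))
```

```text
{'clock': 10.35, 'joint_pos': [0.307, 0.173, -0.475, 2.068, 0.1, 0.921, -1.724], 'eef_pos': [448.808, 11.992, 194.555], 'tool_rot': [0.001, 0.999, 0.035, 0.001], 'wrist_force': [0.183, 1.564, -0.992], 'moment': [0.04, 0.01, 0.029], 'finger_gap': 0.144}
```

View pics/m6.png

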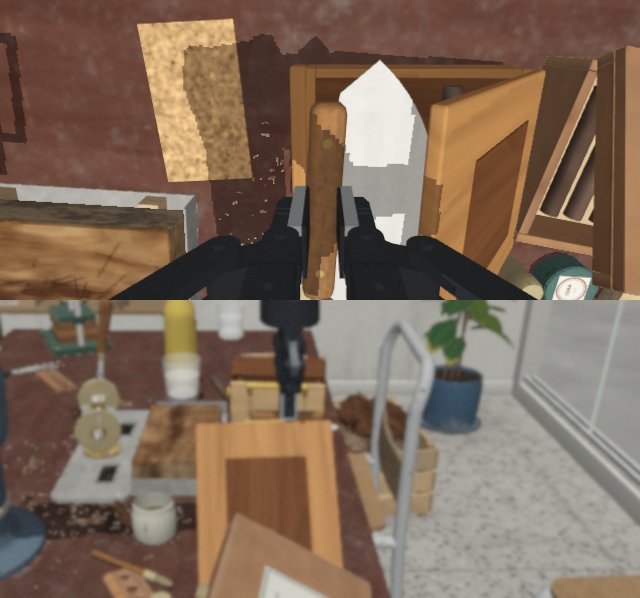

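Call:
play_rows --plan '[[[0.0008,-0.013,0.006,0,0.005],[0.0008,-0.013,0.006,0,0.005],[0.0008,-0.0135,0.004,0,0.005],[0.0008,-0.0135,0.004,0,0.005],[0.0008,-0.014,0.001,0,0.005]]]'

```text
clock: 11.08
eef_pos: [452.5, -54.6, 215.2]
tool_rot: [0.0, 0.999, 0.036, 0.0]
wrist_force: [0.8, 0.7, 0.2]
finger_gap: 0.141
```

Call:
play_rows --plan '[[[0.0008,-0.0135,0.0005,0,0.005],[0.0008,-0.013,-0.001,0,0.005],[0.0008,-0.013,-0.001,0,0.005],[0.0008,-0.012,-0.002,0,0.005],[0.0008,-0.012,-0.002,0,0.005]]]'

```text
clock: 11.7
eef_pos: [456.3, -117.7, 209.1]
tool_rot: [0.0, 0.999, 0.036, -0.0]
wrist_force: [-0.2, 2.0, -0.6]
finger_gap: 0.144
```

Call:
play_rows --plan '[[[0.0008,-0.008,-0.003,0,0.005],[0.0008,-0.008,-0.003,0,0.005],[0,0,0,0,0.005]]]'

```text
clock: 12.08
eef_pos: [457.6, -133.7, 202.9]
tool_rot: [0.0, 0.999, 0.035, -0.0]
wrist_force: [0.2, -0.2, -0.5]
finger_gap: 0.133
```

Run:
```python
from h import *
st(); c=cam('wrist'); s=cam('side')
cv2.imwrite('pics/m7.png',np.vstack([c['color'][100:400,:,::-1],cv2.resize(s['color'][140:340,130:560,::-1],(640,298))]))
```

```text
{'clock': 12.075, 'joint_pos': [0.514, 0.199, -0.362, 2.005, 0.087, 0.952, -1.391], 'eef_pos': [457.638, -133.704, 202.898], 'tool_rot': [0.0, 0.999, 0.035, -0.0], 'wrist_force': [0.208, -0.198, -0.468], 'moment': [-0.02, -0.018, -0.018], 'finger_gap': 0.133}
```

View pics/m7.png

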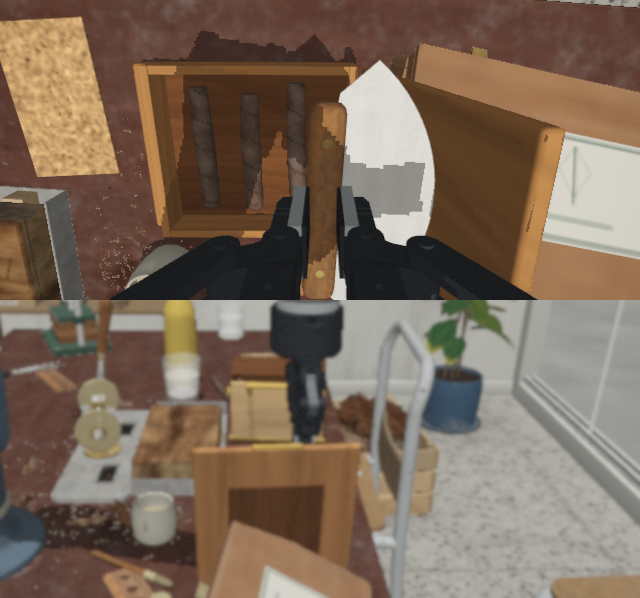

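Call:
play_rows --plan '[[[-0.001,0.04,0,0,0.005],[-0.002,0.05,0,0,0.005],[-0.002,0.05,0,0,0.005],[-0.002,0.05,0,0,0.005],[-0.002,0.05,0,0,0.005]]]'

```text
clock: 12.8
eef_pos: [448.7, 108.9, 203.7]
tool_rot: [0.0, 0.999, 0.036, 0.001]
wrist_force: [-0.4, 1.0, -0.6]
finger_gap: 0.142
```

Call:
play_rows --plan '[[[-0.002,0.05,0,0,0.005],[0,0.001,-0.04,0,0.005],[0,0,-0.05,0,0.005],[0,0,-0.05,0,0.005],[0,0,-0.035,0,0.005]]]'

```text
clock: 13.42
eef_pos: [446.2, 158.1, 26.6]
tool_rot: [0.0, 0.999, 0.036, -0.001]
wrist_force: [0.1, 0.3, -1.1]
finger_gap: 0.144
```

Call:
play_rows --plan '[[[0,0,0,0,0.005],[0,0,-0.01,0,0.005],[0,0,-0.006,0,0.005],[0,0,0,0,0.005],[0,0,0,0,0.005]]]'

```text
clock: 14.05
eef_pos: [447.3, 158.1, 12.9]
tool_rot: [-0.0, 0.999, 0.036, 0.001]
wrist_force: [-0.6, 0.9, -0.9]
finger_gap: 0.14
```

Down the last 5 mm, release and rise.

Call:
play_rows --plan '[[[0,0,-0.003,0,0.005],[0,0,-0.002,0,0.005],[0,0,-0.001,0,0.005],[0,0,0,0,0.005]]]'

```text
clock: 14.55
eef_pos: [447.5, 158.5, 8.6]
tool_rot: [0.001, 0.999, 0.036, 0.001]
wrist_force: [-4.4, -1.7, 24.0]
finger_gap: 0.136
```

Call:
play_rows --plan '[[[0,0,0,0,0.025],[0,0,0,0,0.04],[0,0,0,0,0.04],[0,0,0.03,0,0.04],[0,0,0.05,0,0.04]]]'

```text
clock: 15.18
eef_pos: [445.5, 157.5, 85.7]
tool_rot: [0.0, 0.999, 0.036, -0.002]
wrist_force: [1.5, 1.0, 0.4]
finger_gap: 0.469
```

Call:
play_rows --plan '[[[0,0,0.06,0,0.04],[0,0,0.06,0,0.04],[0,0.04,0.03,0,0.04],[0,0,0,0,0.04]]]'

```text
clock: 15.68
eef_pos: [447.7, 201.7, 239.1]
tool_rot: [-0.002, 0.999, 0.038, 0.003]
wrist_force: [0.6, -0.5, -0.3]
finger_gap: 0.469
```

Run:
```python
from h import *
st(); c=cam('wrist'); save(c,'w8.png'); np.save('w8W.npy',c['W'])
for l in['chaveta','cork_mat','bin_handle','bin','bin_case','cigar_1']:
    print(l,[(np.round(d['point']).tolist(),round(d['confidence'],2)) for d in arm.recognise('wrist',l)[:3]])
t=cam('top')
hsv=cv2.cvtColor(t['color'],cv2.COLOR_RGB2HSV)
prect(t,'blade',(hsv[...,1]<60)&(hsv[...,2]>180),(285,205,345,300),5)
cv2.imwrite('pics/m8.png',np.vstack([c['color'][:300,:,::-1],cv2.resize(t['color'][190:330,190:490,::-1],(640,298))]))
```

```text
{'clock': 15.675, 'joint_pos': [0.036, 0.211, -0.624, 1.925, 0.142, 1.042, -2.143], 'eef_pos': [447.73, 201.676, 239.096], 'tool_rot': [-0.002, 0.999, 0.038, 0.003], 'wrist_force': [0.583, -0.534, -0.262], 'moment': [0.001, -0.008, 0.027], 'finger_gap': 0.469}
chaveta [([453.0, 139.0, 8.0], 0.7)]
cork_mat [([466.0, 134.0, 3.0], 0.77), ([412.0, -44.0, 17.0], 0.72)]
bin_handle [([457.0, 330.0, 104.0], 0.61)]
bin [([449.0, 331.0, 102.0], 0.91)]
bin_case [([462.0, 375.0, 136.0], 0.64)]
cigar_1 [([420.0, -58.0, 33.0], 0.88), ([435.0, -105.0, 31.0], 0.85), ([459.0, 371.0, 134.0], 0.73)]
blade 39 [484.8 116.9] [32.9  5.1] 33.69 mean [485.5 117.8] axis 31.86
```

View pics/m8.png

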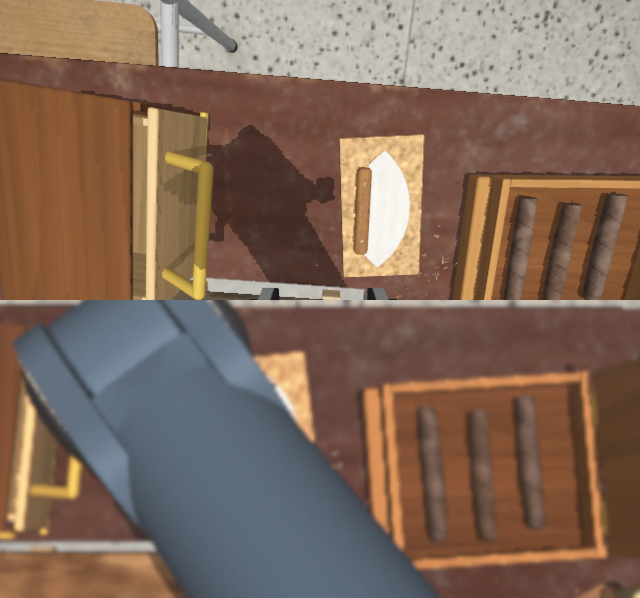

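Run:
```python
from h import *
c=cam('wrist')
print(plane(c,[[208,163],[200,295],[168,157],[165,274]],132).round(1).tolist())
W=c['W']
for v in range(165,295,20):
    for u in (202,204,206): print(v,u,W[v,u].round(1),end=' ')
    print()
print('panel top',W[200,152],W[250,150], plane(c,[[152,110],[152,298]],122).round(1).tolist())
```

```text
[[497.2, 281.8, 132.0], [393.9, 291.0, 132.0], [499.4, 309.7, 132.0], [410.0, 317.5, 132.0]]
165 202 [495.8 285.2 134.4] 165 204 [ 4.819e+02  3.289e+02 -1.000e-01] 165 206 [481.9 327.1  -1.2] 
185 202 [481.5 286.3 132.6] 185 204 [460.2 329.3   0.7] 185 206 [460.2 327.5  -0.5] 
205 202 [437.4 332.6  -0.5] 205 204 [ 4.376e+02  3.303e+02 -1.000e-01] 205 206 [437.5 328.4  -1.2] 
225 202 [414.5 332.9   1.1] 225 204 [414.7 330.5   1.3] 225 206 [ 4.144e+02  3.287e+02 -2.000e-01] 
245 202 [390.2 333.8   0.6] 245 204 [ 3.901e+02  3.318e+02 -2.000e-01] 245 206 [390.4 329.4   0. ] 
265 202 [ 3.649e+02  3.350e+02 -3.000e-01] 265 204 [3.652e+02 3.325e+02 1.000e-01] 265 206 [365.7 329.8   0.9] 
285 202 [340.1 334.9   2.4] 285 204 [340.2 332.6   2.2] 285 206 [340.2 330.3   1.8] 
panel top [463.69777524 332.72948229 112.60324958] [423.10549574 335.77366541 116.05546592] [[530.1, 323.2, 122.0], [383.2, 334.4, 122.0]]
```

Call:
play_rows --plan '[[[0,0.045,0,-0.05,0.03],[0,0.045,0,-0.05,0.03],[0,0,0,-0.05,0.03],[0,0,-0.04,0,0.03],[0,0,0,0,0.03]]]'

```text
clock: 16.75
eef_pos: [445.3, 286.4, 193.8]
tool_rot: [0.002, 0.999, -0.039, -0.003]
wrist_force: [-0.8, -0.6, 0.7]
finger_gap: 0.354
```

Run:
```python
from h import *
c=cam('wrist');save(c,'w9.png'); st()
hsv=cv2.cvtColor(c['color'],cv2.COLOR_RGB2HSV)
W=c['W']; m=(W[...,2]>126)&(W[...,2]<140)&(hsv[...,0]>20)&(hsv[...,0]<32)&(hsv[...,1]>120)
v,u=np.nonzero(m); print(len(u), u.min(),u.max(),v.min(),v.max())
P=W[m]
for lo in range(380,510,15):
    q=P[(P[:,0]>=lo)&(P[:,0]<lo+15)]
    if len(q)>3: print(lo,len(q),np.median(q,0).round(1))
```

```text
{'clock': 16.8, 'joint_pos': [-0.153, 0.336, -0.614, 1.887, 0.228, 0.992, -2.516], 'eef_pos': [446.343, 287.369, 195.514], 'tool_rot': [0.001, 0.999, -0.039, -0.001], 'wrist_force': [0.607, 0.119, 0.349], 'moment': [0.012, 0.047, 0.018], 'finger_gap': 0.35}
2777 282 317 172 336
380 67 [393.9 300.6 135. ]
395 409 [400.  299.7 135.4]
410 287 [417.6 296.4 136.2]
425 314 [432.6 295.1 136.3]
440 332 [447.6 293.8 136.1]
455 353 [462.6 292.6 136.1]
470 381 [477.5 291.3 136.1]
485 633 [494.1 293.3 134.6]
```

Call:
play_rows --plan '[[[0,0.006,0,0,0.03],[0,0,-0.04,0,0.03],[0,0,-0.02,0,0.03],[0,0,-0.012,0,0.03],[0,0,0,0,0.03]]]'

```text
clock: 17.42
eef_pos: [447.1, 294.4, 124.6]
tool_rot: [-0.0, 0.999, -0.039, 0.0]
wrist_force: [-0.5, -0.3, 0.4]
finger_gap: 0.348
```

Call:
play_rows --plan '[[[0,0,0,0,0.005],[0,0,0,0,0.003],[0,0,0,0,0.003],[0,0,0,0,0.003]]]' --newtons 25

```text
clock: 17.92
eef_pos: [447.5, 294.1, 125.5]
tool_rot: [-0.0, 0.999, -0.039, 0.001]
wrist_force: [-0.9, -1.7, 5.8]
finger_gap: 0.098
```

Call:
play_rows --plan '[[[-0.0007,-0.0087,-0.004,0,0.003],[-0.0007,-0.0087,-0.004,0,0.003],[-0.0006,-0.008,-0.005,0,0.003],[-0.0006,-0.008,-0.0055,0,0.003],[0,0,0,0,0.003]]]' --newtons 35

```text
clock: 18.55
eef_pos: [444.8, 260.6, 106.0]
tool_rot: [-0.0, 0.999, -0.039, 0.0]
wrist_force: [0.6, -0.8, 2.9]
finger_gap: 0.094
```

Call:
play_rows --plan '[[[-0.0006,-0.0072,-0.0064,0,0.003],[-0.0006,-0.0072,-0.0064,0,0.003],[-0.0005,-0.0061,-0.0073,0,0.003],[-0.0005,-0.0061,-0.0074,0,0.003],[0,0,0,0,0.003]]]'

```text
clock: 19.18
eef_pos: [442.5, 234.1, 77.8]
tool_rot: [-0.0, 0.999, -0.039, 0.0]
wrist_force: [2.4, 1.6, -1.0]
finger_gap: 0.099
```

Call:
play_rows --plan '[[[-0.0004,-0.005,-0.008,0,0.003],[-0.0004,-0.005,-0.0083,0,0.003],[-0.0003,-0.0037,-0.0088,0,0.003],[-0.0003,-0.0037,-0.0088,0,0.003],[0,0,0,0,0.003]]]'

```text
clock: 19.8
eef_pos: [441.1, 216.9, 44.5]
tool_rot: [-0.0, 0.999, -0.039, 0.0]
wrist_force: [2.3, 2.2, 3.7]
finger_gap: 0.095
```

Run:
```python
from h import *
c=cam('wrist'); st(); s=cam('side'); save(s,'s10.png')
cv2.imwrite('pics/m10.png',np.vstack([c['color'][100:400,:,::-1],cv2.resize(s['color'][140:340,130:560,::-1],(640,298))]))
```

```text
{'clock': 19.85, 'joint_pos': [-0.141, 0.485, -0.5, 2.103, 0.383, 0.64, -2.553], 'eef_pos': [441.053, 216.871, 44.492], 'tool_rot': [-0.0, 0.999, -0.039, 0.0], 'wrist_force': [1.944, 2.309, 3.57], 'moment': [0.653, -0.518, -0.032], 'finger_gap': 0.101}
```

View pics/m10.png

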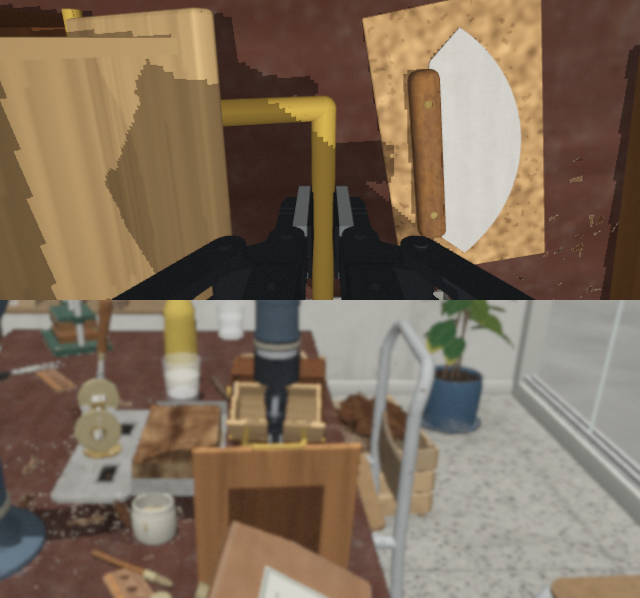

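Call:
play_rows --plan '[[[0,0,0,0,0.03],[0,0,0,0,0.03],[0,0,0,0,0.03],[0,0,0.03,0,0.03],[0,0,0.05,0,0.03]]]'

```text
clock: 20.52
eef_pos: [439.0, 215.5, 123.7]
tool_rot: [0.001, 0.999, -0.039, -0.003]
wrist_force: [0.7, 0.2, 0.6]
finger_gap: 0.347
```

Call:
play_rows --plan '[[[0,0,0.06,0,0.03],[0,0,0.05,0,0.045],[0,-0.05,0,0.05,0.045],[0,-0.055,0,0.05,0.045],[0,-0.055,0,0.05,0.045]]]'

```text
clock: 21.15
eef_pos: [439.9, 54.8, 234.3]
tool_rot: [0.0, 0.999, 0.037, -0.0]
wrist_force: [0.4, -0.7, -0.2]
finger_gap: 0.526
```

Call:
play_rows --plan '[[[0,-0.055,0,0,0.045],[0,-0.02,0,0,0.045],[0,0,0,0,0.045],[0,0,0,0,0.045]]]'

```text
clock: 21.65
eef_pos: [440.5, -17.0, 234.3]
tool_rot: [-0.0, 0.999, 0.037, -0.0]
wrist_force: [0.2, 0.8, -0.3]
finger_gap: 0.529
```

Run:
```python
from h import *
c=cam('wrist'); st(); save(c,'w11.png'); np.save('w11W.npy',c['W']); t=cam('top'); save(t,'t11.png')
for n in('wrist','top'):
  for l in('cigar_1','bin_floor','bin_handle','chaveta'): print(n,l,[(np.round(d['point']).tolist(),round(d['confidence'],2)) for d in arm.recognise(n,l)[:4]])
cv2.imwrite('pics/m11.png',np.vstack([c['color'][100:400,:,::-1],cv2.resize(t['color'][190:330,190:490,::-1],(640,298))]))
```

```text
{'clock': 21.7, 'joint_pos': [0.403, 0.111, -0.492, 2.032, 0.061, 1.013, -1.615], 'eef_pos': [440.564, -16.801, 234.375], 'tool_rot': [-0.0, 0.999, 0.037, -0.0], 'wrist_force': [-0.31, 0.4, -0.093], 'moment': [-0.028, -0.013, -0.034], 'finger_gap': 0.521}
wrist cigar_1 [([420.0, -62.0, 29.0], 0.65), ([421.0, -18.0, 28.0], 0.59)]
wrist bin_floor [([438.0, 248.0, 70.0], 0.68)]
wrist bin_handle [([436.0, 247.0, 70.0], 0.78)]
wrist chaveta [([453.0, 142.0, 6.0], 0.57)]
top cigar_1 [([389.0, -63.0, 33.0], 0.85), ([399.0, -14.0, 32.0], 0.73)]
top bin_floor [([442.0, 301.0, 52.0], 0.83), ([446.0, 353.0, 121.0], 0.37)]
top bin_handle [([438.0, 299.0, 58.0], 0.62), ([387.0, -66.0, 33.0], 0.27)]
top chaveta [([447.0, 135.0, -0.0], 0.87)]
```

View pics/m11.png

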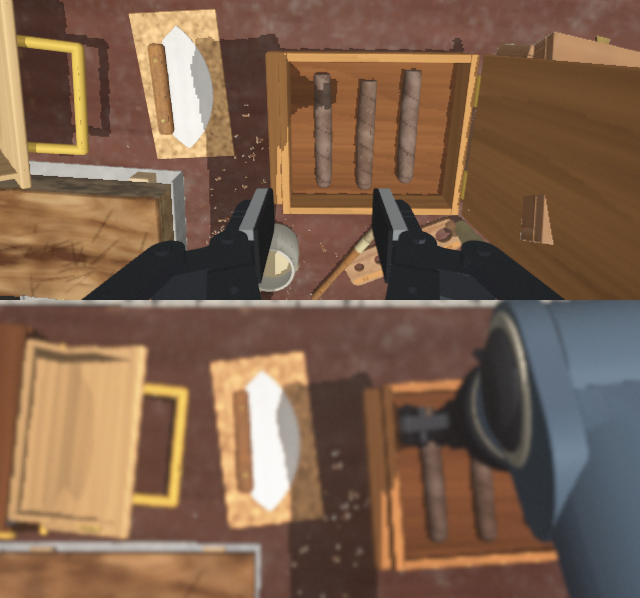

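Run:
```python
from h import *
c=cam('wrist'); W=c['W']; hsv=cv2.cvtColor(c['color'],cv2.COLOR_RGB2HSV)
m=(hsv[...,1]<95)&(W[...,2]>16)&(W[...,2]<42); m[:160]=0;m[298:]=0;m[:,:290]=0;m[:,440:]=0
n,l,s,_=cv2.connectedComponentsWithStats(cv2.morphologyEx(m.astype(np.uint8),cv2.MORPH_OPEN,np.ones((3,3))))
for i in range(1,n):
    if s[i,4]>300:
        print(s[i]); prect(c,'c',l==i,(0,0,640,480),28); print(np.median(W[l==i],0).round(1))
# bin: heights of panel top etc
h=W[(hsv[...,0]>20)&(hsv[...,0]<32)&(hsv[...,1]>130)&(W[...,1]>195)&(W[...,2]>25)]; print('handle?',len(h),np.median(h,0))
q=h[(h[:,0]>420)&(h[:,0]<470)]; print(np.percentile(q,[5,50,95],axis=0).round(1))
```

```text
[ 397  170   23  113 1806]
c 1806 [ 428.1 -108.2] [122.5  18. ] 4.12 mean [ 431.9 -108.1] axis 4.13
[ 433.9 -107.3   30.5]
[ 313  174   18  114 1748]
c 1748 [416.7 -19. ] [124.8  17.5] 5.19 mean [420.3 -18.6] axis 5.07
[422.1 -18.5  30.5]
[ 356  180   19  109 1606]
c 1606 [416.2 -64.1] [119.8  17.2] 3.84 mean [419.2 -64.4] axis 3.72
[420.5 -63.9  30.5]
handle? 2348 [447.49625225 218.50590282  57.31964585]
[[422.8 210.4  52. ]
 [446.  214.   56.1]
 [468.  218.9  57.9]]
```

Call:
play_rows --plan '[[[-0.005,-0.001,-0.05,0,0.03],[-0.005,0,-0.05,0,0.03],[0,0,-0.05,0,0.03],[0,0,-0.035,0,0.03],[0,0,0,0,0.03]]]'

```text
clock: 22.82
eef_pos: [428.8, -19.3, 47.6]
tool_rot: [-0.0, 0.999, 0.036, -0.003]
wrist_force: [0.2, 1.0, 0.1]
finger_gap: 0.35
```

Call:
play_rows --plan '[[[0,0,-0.012,0,0.03],[0,0,-0.012,0,0.03],[0,0,-0.007,0,0.03],[0,0,0,0,0.03],[0,0,0,0,0.03]]]'

```text
clock: 23.45
eef_pos: [431.0, -19.3, 18.7]
tool_rot: [0.0, 0.999, 0.036, 0.0]
wrist_force: [0.2, -0.2, -0.4]
finger_gap: 0.352
```

Run:
```python
from h import *
st(); t=cam('top'); save(t,'t12.png')
p=plane(t,[[258.9,212],[251,300]],80); print(p, p.mean(0))
W=t['W']
for u in range(196,262,8): print(u,[W[v,u].round().tolist() for v in(225,255,285)])
for v in list(range(206,222,2))+list(range(284,304,2)): print(v,W[v,235].round(),t['color'][v,235])
```

```text
{'clock': 23.45, 'joint_pos': [0.261, 0.445, -0.377, 2.253, 0.341, 0.495, -1.884], 'eef_pos': [430.976, -19.334, 18.704], 'tool_rot': [0.0, 0.999, 0.036, 0.0], 'wrist_force': [0.216, -0.183, -0.355], 'moment': [-0.015, 0.013, -0.014], 'finger_gap': 0.352}
[[523.48814242 241.47438944  80.        ]
 [357.30961028 253.95612288  80.        ]] [440.39887635 247.71525616  80.        ]
196 [[491.0, 347.0, 138.0], [437.0, 346.0, 135.0], [385.0, 349.0, 119.0]]
204 [[494.0, 338.0, 114.0], [444.0, 353.0, 37.0], [385.0, 352.0, 31.0]]
212 [[505.0, 340.0, 30.0], [445.0, 340.0, 22.0], [386.0, 339.0, 20.0]]
220 [[505.0, 325.0, 24.0], [445.0, 324.0, 24.0], [386.0, 321.0, 33.0]]
228 [[504.0, 307.0, 37.0], [444.0, 305.0, 42.0], [385.0, 303.0, 46.0]]
236 [[502.0, 289.0, 52.0], [443.0, 287.0, 57.0], [385.0, 285.0, 63.0]]
244 [[500.0, 271.0, 65.0], [442.0, 270.0, 69.0], [385.0, 268.0, 75.0]]
252 [[499.0, 255.0, 76.0], [441.0, 253.0, 86.0], [385.0, 254.0, 63.0]]
260 [[509.0, 247.0, -2.0], [447.0, 246.0, 0.0], [385.0, 239.0, 62.0]]
206 [548. 299.   1.] [107  72  62]
208 [543. 298.   4.] [105  70  59]
210 [540. 299.  -1.] [114  79  63]
212 [519. 282. 111.] [194 150 106]
214 [515. 282. 111.] [196 155 108]
216 [514. 285.  90.] [116  91  66]
218 [515. 290.  59.] [153 120  84]
220 [512. 291.  51.] [223 177 122]
284 [387. 287.  60.] [225 179 123]
286 [383. 287.  61.] [225 178 123]
288 [380. 287.  61.] [225 179 123]
290 [376. 287.  59.] [224 177 123]
292 [ 375.  139. 1055.] [202 158 110]
294 [368. 281.  97.] [217 170 118]
296 [365. 282.  93.] [225 186 116]
298 [361. 282.  90.] [209 170 105]
300 [357. 286.  63.] [175 134  95]
302 [352. 296.  -1.] [121  89  78]
```

Call:
play_rows --plan '[[[0,0.001,-0.001,0,0.015],[0,0,0,0,0.008],[0,0,0,0,0.008],[0,0,0,0,0.008],[0,0,0.02,0,0.008]]]' --newtons 45

```text
clock: 24.12
eef_pos: [429.9, -18.4, 37.1]
tool_rot: [-0.0, 0.999, 0.036, -0.001]
wrist_force: [-0.3, 0.4, -1.2]
finger_gap: 0.209
```

Call:
play_rows --plan '[[[0,0,0.04,0,0.008],[0,0,0.05,0,0.008],[0.002,0.02,0.04,0,0.008],[0.004,0.05,0,-0.03,0.008],[0.004,0.05,0,-0.04,0.008]]]'

```text
clock: 24.75
eef_pos: [441.2, 102.5, 168.4]
tool_rot: [0.0, 1.0, -0.001, 0.001]
wrist_force: [0.9, -0.4, -0.5]
finger_gap: 0.211
```

Call:
play_rows --plan '[[[0.004,0.05,0,-0.04,0.008],[0.004,0.05,0,-0.05,0.008],[0.004,0.05,0,0,0.008],[0.003,0.04,0,0,0.008],[0.0015,0.008,0,0,0.008]]]'

```text
clock: 25.38
eef_pos: [456.3, 302.9, 167.6]
tool_rot: [-0.001, 0.999, -0.042, -0.0]
wrist_force: [-0.2, 0.3, -0.3]
finger_gap: 0.211
```

Call:
play_rows --plan '[[[0,0,0,0,0.008],[0,0,0,0,0.008]]]'

```text
clock: 25.62
eef_pos: [457.4, 297.8, 167.2]
tool_rot: [0.001, 0.999, -0.045, -0.0]
wrist_force: [-0.5, 0.4, -1.0]
finger_gap: 0.211
```

Run:
```python
from h import *
st(); c=cam('wrist'); save(c,'w13.png'); W=c['W']
hsv=cv2.cvtColor(c['color'],cv2.COLOR_RGB2HSV)
m=(hsv[...,1]<105)&(W[...,2]>135)&(W[...,2]<190)&(abs(W[...,1]-300)<20); 
n,l,s,_=cv2.connectedComponentsWithStats(m.astype(np.uint8))
for i in np.argsort(-s[1:,4])[:3]+1:
    P=W[l==i]; print(s[i],np.percentile(P,[1,50,99],axis=0).round(1).tolist())
```

```text
{'clock': 25.625, 'joint_pos': [-0.187, 0.39, -0.591, 1.885, 0.266, 0.946, -2.562], 'eef_pos': [457.431, 297.77, 167.203], 'tool_rot': [0.001, 0.999, -0.045, -0.0], 'wrist_force': [-0.473, 0.426, -0.989], 'moment': [0.015, -0.009, -0.022], 'finger_gap': 0.211}
[ 266  203  100  208 9292] [[410.8, 282.5, 170.7], [466.2, 297.6, 179.4], [504.9, 317.2, 188.7]]
```

Call:
play_rows --plan '[[[0,0.001,-0.03,0,0.008],[0,0,-0.03,0,0.008],[0,0,-0.02,0,0.008],[0,0,-0.011,0,0.008],[0,0,0,0,0.008]]]'

```text
clock: 26.3
eef_pos: [457.3, 296.9, 75.7]
tool_rot: [0.003, 0.999, -0.046, -0.001]
wrist_force: [-1.3, -5.5, 0.4]
finger_gap: 0.215
```

Call:
play_rows --plan '[[[0,0,0,0,0.02],[0,0,0,0,0.025],[0,0,0,0,0.026],[0,0,0,0,0.026],[0,0,0.02,0,0.026]]]'

```text
clock: 26.92
eef_pos: [457.0, 298.1, 95.9]
tool_rot: [0.001, 0.999, -0.045, -0.001]
wrist_force: [0.7, -0.3, 0.3]
finger_gap: 0.307
```

Call:
play_rows --plan '[[[0,0,0.04,0,0.026],[0,0,0.05,0,0.03],[0,-0.03,0.03,0,0.03],[0,-0.03,0,0,0.03],[0,0,0,0,0.03]]]'

```text
clock: 27.55
eef_pos: [458.0, 237.5, 217.2]
tool_rot: [0.001, 0.999, -0.047, 0.001]
wrist_force: [-0.3, -0.5, -0.2]
finger_gap: 0.353
```

Run:
```python
from h import *
st(); c=cam('wrist'); save(c,'w14.png'); W=c['W']
hsv=cv2.cvtColor(c['color'],cv2.COLOR_RGB2HSV)
print([(np.round(d['point']).tolist(),round(d['confidence'],2)) for d in arm.recognise('wrist','cigar_1')[:4]])
m=(hsv[...,1]<95)&(W[...,1]>250)&(W[...,1]<350)&(W[...,2]<90)&(W[...,2]>15)
n,l,s,_=cv2.connectedComponentsWithStats(m.astype(np.uint8))
for i in np.argsort(-s[1:,4])[:3]+1:
    P=W[l==i]; print(s[i],np.percentile(P,[1,50,99],axis=0).round(1).tolist())
```

```text
{'clock': 27.55, 'joint_pos': [-0.099, 0.272, -0.551, 1.9, 0.169, 1.015, -2.388], 'eef_pos': [458.025, 237.511, 217.22], 'tool_rot': [0.001, 0.999, -0.047, 0.001], 'wrist_force': [-0.295, -0.521, -0.19], 'moment': [-0.031, 0.007, -0.003], 'finger_gap': 0.353}
[([448.0, 334.0, 38.0], 0.97)]
[ 213  175   28  122 2093] [[385.4, 322.8, 30.9], [450.7, 332.4, 39.1], [505.9, 344.1, 41.9]]
[312 317   9  18 154] [[343.2, 250.8, 24.7], [344.0, 255.1, 42.1], [345.2, 259.8, 57.5]]
[290 331  11   5  36] [[343.4, 271.5, 49.6], [344.1, 278.0, 55.7], [345.0, 281.9, 59.5]]
```

View pics/w14.png

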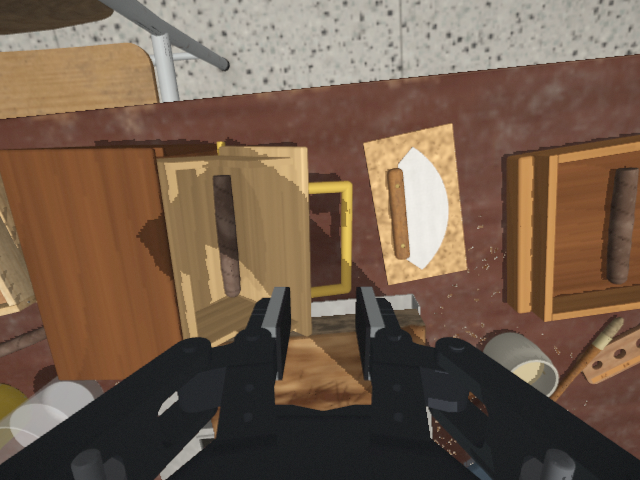

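Call:
play_rows --plan '[[[-0.003,-0.05,0,0.04,0.03],[-0.003,-0.055,0,0.04,0.03],[-0.003,-0.055,0,0.04,0.03],[-0.003,-0.055,0,0.04,0.03],[-0.006,-0.055,0,0,0.03]]]'

```text
clock: 28.28
eef_pos: [439.5, -30.0, 216.5]
tool_rot: [-0.0, 0.999, 0.037, 0.0]
wrist_force: [1.0, -0.7, 0.3]
finger_gap: 0.352
```

Call:
play_rows --plan '[[[-0.01,-0.03,0,0,0.03],[0,0,-0.05,0,0.03],[0,0,-0.05,0,0.03],[0,0,-0.05,0,0.03],[0,0,0,0,0.03]]]'

```text
clock: 28.9
eef_pos: [426.7, -58.1, 63.8]
tool_rot: [-0.001, 0.999, 0.037, -0.004]
wrist_force: [-0.4, -0.2, 1.2]
finger_gap: 0.348
```

Run:
```python
from h import *
st(); c=cam('wrist'); W=c['W']; save(c,'w15.png')
hsv=cv2.cvtColor(c['color'],cv2.COLOR_RGB2HSV)
m=(hsv[...,1]<105)&(W[...,2]>18)&(W[...,2]<42)&(W[...,1]<20)&(W[...,1]>-130)&(W[...,0]>440)&(W[...,0]<500)
n,l,s,_=cv2.connectedComponentsWithStats(m.astype(np.uint8))
for i in np.argsort(-s[1:,4])[:3]+1:
    P=W[l==i]; print(s[i],np.percentile(P,[1,50,99],axis=0).round(1).tolist())
```

```text
{'clock': 28.9, 'joint_pos': [0.341, 0.352, -0.357, 2.225, 0.21, 0.604, -1.667], 'eef_pos': [426.743, -58.058, 63.775], 'tool_rot': [-0.001, 0.999, 0.037, -0.004], 'wrist_force': [-0.45, -0.21, 1.201], 'moment': [0.047, -0.039, 0.012], 'finger_gap': 0.348}
[ 397  168   41   94 3073] [[440.5, -115.4, 22.3], [465.6, -104.9, 30.2], [488.6, -97.7, 32.7]]
[ 318  186   34   70 2091] [[440.4, -71.3, 21.1], [458.8, -62.3, 30.1], [475.3, -54.2, 32.5]]
```

Call:
play_rows --plan '[[[0,0,0,0,0.03],[0,0,0,0,0.03]]]'

```text
clock: 29.2
eef_pos: [430.8, -59.4, 68.3]
tool_rot: [0.0, 0.999, 0.036, 0.002]
wrist_force: [0.9, 0.4, -0.5]
finger_gap: 0.355
```

Call:
play_rows --plan '[[[0,-0.0045,-0.02,0,0.03],[0,0,-0.02,0,0.03],[0,0,-0.01,0,0.03],[0,0,0,0,0.03],[0,0,0,0,0.015]]]'

```text
clock: 29.82
eef_pos: [430.0, -63.8, 17.4]
tool_rot: [0.0, 0.999, 0.036, 0.001]
wrist_force: [0.4, -0.5, -0.6]
finger_gap: 0.213
```

Call:
play_rows --plan '[[[0,0,0,0,0.008],[0,0,0,0,0.008],[0,0,0,0,0.008],[0,0,0.02,0,0.008],[0,0,0.04,0,0.008]]]'

```text
clock: 30.45
eef_pos: [427.9, -63.7, 76.2]
tool_rot: [-0.0, 0.999, 0.036, -0.002]
wrist_force: [0.5, -0.1, -0.5]
finger_gap: 0.215
```

Call:
play_rows --plan '[[[0.002,0,0.05,0,0.008],[0.003,0.03,0.04,0,0.008],[0.004,0.055,0,-0.04,0.008],[0.004,0.055,0,-0.04,0.008],[0.004,0.055,0,-0.04,0.008]]]'

```text
clock: 31.08
eef_pos: [446.2, 132.5, 166.9]
tool_rot: [0.0, 1.0, -0.025, 0.001]
wrist_force: [0.2, 0.0, -0.2]
finger_gap: 0.214
```

Call:
play_rows --plan '[[[0.004,0.055,0,-0.04,0.008],[0.003,0.055,0,0,0.008],[0.002,0.045,0,0,0.008],[0.001,0.01,0,0,0.008],[0,0,0,0,0.008]]]'

```text
clock: 31.7
eef_pos: [455.9, 296.0, 166.2]
tool_rot: [0.0, 0.999, -0.044, -0.0]
wrist_force: [-0.1, -1.3, -0.0]
finger_gap: 0.216
```

```bash
cat > held.py <<'E'
from h import *
st(); c=cam('wrist'); W=c['W']; z=arm.state()['eef_pos'][2]
hsv=cv2.cvtColor(c['color'],cv2.COLOR_RGB2HSV)
m=(hsv[...,1]<105)&(W[...,2]>z-30)&(W[...,2]<z+25)&(abs(W[...,1]-arm.state()['eef_pos'][1])<20)
n,l,s,_=cv2.connectedComponentsWithStats(m.astype(np.uint8))
for i in np.argsort(-s[1:,4])[:2]+1:
    P=W[l==i]; print(s[i],np.percentile(P,[1,50,99],axis=0).round(1).tolist())
E
python3 held.py
```

```text
{'clock': 31.7, 'joint_pos': [-0.221, 0.379, -0.543, 1.893, 0.24, 0.935, -2.535], 'eef_pos': [455.926, 295.95, 166.179], 'tool_rot': [0.0, 0.999, -0.044, -0.0], 'wrist_force': [-0.094, -1.343, -0.039], 'moment': [-0.053, -0.035, 0.023], 'finger_gap': 0.216}
[ 273  208  103  203 9315] [[410.1, 276.6, 170.0], [464.3, 295.1, 179.3], [501.2, 313.1, 190.0]]
[345 354   1   2   2] [[445.2, 287.8, 190.3], [445.5, 287.8, 190.5], [445.9, 287.8, 190.6]]
```

Call:
play_rows --plan '[[[0.002,0,-0.03,0,0.008],[0,0,-0.03,0,0.008],[0,0,-0.02,0,0.008],[0,0,-0.01,0,0.008],[0,0,0,0,0.008]]]'

```text
clock: 32.38
eef_pos: [458.3, 294.9, 76.2]
tool_rot: [0.001, 0.999, -0.045, -0.0]
wrist_force: [0.5, -0.3, 0.5]
finger_gap: 0.211
```

Call:
play_rows --plan '[[[0,0,0,0,0.02],[0,0,0,0,0.025],[0,0,0,0,0.026],[0,0,0,0,0.026],[0,0,0.02,0,0.026]]]'

```text
clock: 33.0
eef_pos: [457.5, 295.9, 95.8]
tool_rot: [0.0, 0.999, -0.044, -0.001]
wrist_force: [1.2, -0.1, 0.1]
finger_gap: 0.305
```

Call:
play_rows --plan '[[[0,0,0.04,0,0.026],[0,0,0.05,0,0.03],[0,-0.03,0.03,0,0.03],[0,-0.03,0,0,0.03],[0,0,0,0,0.03]]]'

```text
clock: 33.62
eef_pos: [458.8, 234.4, 216.9]
tool_rot: [0.0, 0.999, -0.046, 0.001]
wrist_force: [-0.3, 0.8, -0.4]
finger_gap: 0.352
```

```bash
cat > inbin.py <<'E'
from h import *
st(); c=cam('wrist'); save(c,'inbin_%d.png'%(arm.state()['clock']*10)); W=c['W']
hsv=cv2.cvtColor(c['color'],cv2.COLOR_RGB2HSV)
print([(np.round(d['point']).tolist(),round(d['confidence'],2)) for d in arm.recognise('wrist','cigar_1')[:4]])
m=(hsv[...,1]<95)&(W[...,1]>250)&(W[...,1]<350)&(W[...,2]<90)&(W[...,2]>15)&(W[...,0]>365)&(W[...,0]<515)
n,l,s,_=cv2.connectedComponentsWithStats(m.astype(np.uint8))
for i in np.argsort(-s[1:,4])[:3]+1:
    P=W[l==i]; print(s[i],np.percentile(P,[1,50,99],axis=0).round(1).tolist())
E
python3 inbin.py
```

```text
{'clock': 33.625, 'joint_pos': [-0.111, 0.267, -0.528, 1.903, 0.159, 1.011, -2.371], 'eef_pos': [458.794, 234.427, 216.935], 'tool_rot': [0.0, 0.999, -0.046, 0.001], 'wrist_force': [-0.276, 0.837, -0.442], 'moment': [0.004, -0.05, 0.073], 'finger_gap': 0.352}
[([451.0, 319.0, 50.0], 0.66), ([449.0, 339.0, 39.0], 0.58)]
[ 211  176   37  122 3340] [[388.3, 309.4, 37.4], [453.3, 323.3, 48.7], [506.4, 343.5, 53.5]]
[299 185   1   2   2] [[496.6, 250.1, 81.8], [497.1, 250.2, 82.4], [497.6, 250.3, 83.0]]
[298 176   1   1   1] [[504.7, 250.1, 82.3], [504.7, 250.1, 82.3], [504.7, 250.1, 82.3]]
```

Call:
play_rows --plan '[[[-0.002,-0.05,0,0.04,0.03],[-0.002,-0.06,0,0.04,0.03],[-0.002,-0.06,0,0.04,0.03],[-0.003,-0.06,0,0.04,0.03],[-0.003,-0.06,0,0,0.03]]]'

```text
clock: 34.35
eef_pos: [446.7, -54.2, 216.5]
tool_rot: [-0.0, 0.999, 0.037, 0.001]
wrist_force: [1.5, -0.5, 0.6]
finger_gap: 0.353
```

Call:
play_rows --plan '[[[-0.004,-0.052,0,0,0.03],[0,0,-0.05,0,0.03],[0,0,-0.05,0,0.03],[0,0,-0.04,0,0.03],[0,0,0,0,0.03]]]'

```text
clock: 34.98
eef_pos: [440.6, -104.1, 74.0]
tool_rot: [-0.001, 0.999, 0.037, -0.003]
wrist_force: [0.6, -0.2, -0.2]
finger_gap: 0.352
```

Call:
play_rows --plan '[[[0,0,0,0,0.03],[0,0,0,0,0.03]]]'

```text
clock: 35.22
eef_pos: [443.8, -105.8, 78.1]
tool_rot: [0.0, 0.999, 0.036, 0.002]
wrist_force: [0.3, 0.1, 0.1]
finger_gap: 0.351
```

Run:
```python
from h import *
st(); c=cam('wrist'); W=c['W']
hsv=cv2.cvtColor(c['color'],cv2.COLOR_RGB2HSV)
m=(hsv[...,1]<105)&(W[...,2]>18)&(W[...,2]<42)&(W[...,1]<20)&(W[...,1]>-140)&(W[...,0]>440)&(W[...,0]<500)
n,l,s,_=cv2.connectedComponentsWithStats(m.astype(np.uint8))
for i in np.argsort(-s[1:,4])[:2]+1:
    P=W[l==i]; print(s[i],np.percentile(P,[1,50,99],axis=0).round(1).tolist())
```

```text
{'clock': 35.225, 'joint_pos': [0.397, 0.348, -0.304, 2.171, 0.172, 0.641, -1.526], 'eef_pos': [443.828, -105.77, 78.12], 'tool_rot': [0.0, 0.999, 0.036, 0.002], 'wrist_force': [0.303, 0.085, 0.123], 'moment': [-0.015, -0.028, 0.014], 'finger_gap': 0.351}
[ 312  189   31   87 2467] [[440.7, -116.5, 21.6], [465.8, -107.0, 30.3], [488.8, -98.2, 32.6]]
```

Call:
play_rows --plan '[[[0,-0.002,-0.03,0,0.03],[0,0,-0.02,0,0.03],[0,0,-0.01,0,0.03],[0,0,0,0,0.03],[0,0,0,0,0.015]]]'

```text
clock: 35.9
eef_pos: [443.1, -108.0, 17.4]
tool_rot: [0.0, 0.999, 0.036, 0.001]
wrist_force: [1.2, 1.2, -1.2]
finger_gap: 0.213
```

Call:
play_rows --plan '[[[0,0,0,0,0.008],[0,0,0,0,0.008],[0,0,0,0,0.008],[0,0,0.02,0,0.008],[0,0,0.04,0,0.008]]]'

```text
clock: 36.52
eef_pos: [440.9, -107.6, 76.1]
tool_rot: [-0.0, 0.999, 0.036, -0.002]
wrist_force: [0.1, -0.6, 0.2]
finger_gap: 0.215
```

Call:
play_rows --plan '[[[0.001,0,0.05,0,0.008],[0.002,0.03,0.04,0,0.008],[0.002,0.06,0,-0.04,0.008],[0.002,0.06,0,-0.04,0.008],[0.002,0.06,0,-0.04,0.008]]]'

```text
clock: 37.15
eef_pos: [451.1, 103.6, 166.9]
tool_rot: [0.0, 1.0, -0.025, 0.001]
wrist_force: [2.4, 0.6, 0.4]
finger_gap: 0.209
```

Call:
play_rows --plan '[[[0.002,0.06,0,-0.04,0.008],[0.002,0.06,0,0,0.008],[0.002,0.055,0,0,0.008],[0.001,0.015,0,0,0.008],[0,0,0,0,0.008]]]'

```text
clock: 37.78
eef_pos: [457.8, 292.5, 166.2]
tool_rot: [0.0, 0.999, -0.043, -0.0]
wrist_force: [0.3, -0.9, -0.3]
finger_gap: 0.21
```

```bash
python3 held.py
```

```text
{'clock': 37.775, 'joint_pos': [-0.242, 0.371, -0.506, 1.896, 0.221, 0.93, -2.51], 'eef_pos': [457.817, 292.488, 166.197], 'tool_rot': [0.0, 0.999, -0.043, -0.0], 'wrist_force': [0.349, -0.945, -0.341], 'moment': [-0.057, -0.014, 0.034], 'finger_gap': 0.21}
[ 274  207  103  204 9458] [[412.1, 272.8, 169.8], [466.3, 291.6, 179.4], [503.6, 309.1, 189.9]]
[345 349   1   3   3] [[447.9, 284.1, 188.9], [448.6, 284.1, 189.2], [449.3, 284.1, 189.5]]
```

Call:
play_rows --plan '[[[0.001,0.003,-0.03,0,0.008],[0,0,-0.03,0,0.008],[0,0,-0.02,0,0.008],[0,0,-0.009,0,0.008],[0,0,0,0,0.008]]]'

```text
clock: 38.45
eef_pos: [459.5, 293.7, 77.3]
tool_rot: [0.001, 0.999, -0.045, -0.0]
wrist_force: [-0.1, 0.3, -0.3]
finger_gap: 0.216
```

Call:
play_rows --plan '[[[0,0,0,0,0.02],[0,0,0,0,0.025],[0,0,0,0,0.026],[0,0,0,0,0.026],[0,0,0.02,0,0.026]]]'

```text
clock: 39.08
eef_pos: [458.2, 294.4, 96.5]
tool_rot: [0.001, 0.999, -0.044, -0.001]
wrist_force: [0.1, 0.8, -0.1]
finger_gap: 0.305
```

Call:
play_rows --plan '[[[0,0,0.04,0,0.026],[0,0,0.05,0,0.03],[0,-0.03,0.03,0,0.03],[0,-0.03,0,0,0.03],[0,0,0,0,0.03]]]'

```text
clock: 39.7
eef_pos: [459.6, 232.7, 217.7]
tool_rot: [0.001, 0.999, -0.046, 0.0]
wrist_force: [0.0, 1.0, 0.4]
finger_gap: 0.35
```

```bash
python3 inbin.py; ls pics|grep inbin
```

```text
{'clock': 39.7, 'joint_pos': [-0.129, 0.263, -0.501, 1.902, 0.15, 1.013, -2.359], 'eef_pos': [459.593, 232.696, 217.703], 'tool_rot': [0.001, 0.999, -0.046, 0.0], 'wrist_force': [0.049, 1.034, 0.395], 'moment': [0.028, 0.045, 0.002], 'finger_gap': 0.35}
[([452.0, 306.0, 62.0], 0.86), ([454.0, 327.0, 51.0], 0.79)]
[ 209  176   51  129 5118] [[387.8, 293.9, 37.7], [452.8, 315.1, 53.1], [506.6, 343.0, 64.2]]
[296 178   1   6   6] [[499.9, 250.0, 81.4], [502.0, 250.3, 82.0], [503.9, 250.6, 83.0]]
[277 286   1   1   1] [[403.9, 280.9, 66.0], [403.9, 280.9, 66.0], [403.9, 280.9, 66.0]]
inbin_336.png
inbin_397.png
```

Call:
play_rows --plan '[[[-0.009,-0.008,0,0.01,0.03],[-0.009,-0.008,0,0,0.03],[0,0,-0.05,0,0.03],[0,0,-0.05,0,0.03],[0,0,0,0,0.03]]]'

```text
clock: 40.42
eef_pos: [438.1, 217.5, 114.7]
tool_rot: [0.002, 0.999, -0.039, -0.004]
wrist_force: [1.2, 0.8, 0.0]
finger_gap: 0.351
```

Call:
play_rows --plan '[[[0,0,0,0,0.03]]]'

```text
clock: 40.55
eef_pos: [441.8, 219.9, 118.9]
tool_rot: [-0.001, 0.999, -0.039, 0.001]
wrist_force: [0.2, 0.3, -0.1]
finger_gap: 0.35
```

Run:
```python
from h import *
c=cam('wrist'); st(); W=c['W']; hsv=cv2.cvtColor(c['color'],cv2.COLOR_RGB2HSV)
m=(W[...,2]>40)&(W[...,2]<70)&(hsv[...,0]>20)&(hsv[...,0]<32)&(hsv[...,1]>120)&(W[...,1]<235)
P=W[m]
for lo in range(380,510,15):
    q=P[(P[:,0]>=lo)&(P[:,0]<lo+15)]
    if len(q)>3: print(lo,len(q),np.median(q,0).round(1))
```

```text
{'clock': 40.6, 'joint_pos': [-0.152, 0.355, -0.478, 2.05, 0.229, 0.784, -2.416], 'eef_pos': [442.333, 220.089, 119.421], 'tool_rot': [-0.001, 0.999, -0.039, 0.002], 'wrist_force': [-1.057, -0.1, 0.452], 'moment': [0.012, -0.02, 0.011], 'finger_gap': 0.352}
380 337 [391.4 226.4  57.3]
395 255 [402.6 220.   56.3]
410 285 [417.6 218.6  56.2]
425 294 [432.6 217.6  56.3]
440 304 [447.7 216.4  56.3]
455 347 [462.6 215.1  56.3]
470 379 [477.9 214.1  56.3]
485 659 [489.6 222.7  58.8]
```

Call:
play_rows --plan '[[[0,-0.0025,-0.03,0,0.03],[0,0,-0.03,0,0.03],[0,0,-0.014,0,0.03],[0,0,0,0,0.03],[0,0,0,0,0.01]]]'

```text
clock: 41.22
eef_pos: [442.2, 217.3, 44.8]
tool_rot: [-0.001, 0.999, -0.039, 0.001]
wrist_force: [0.5, 0.4, 0.5]
finger_gap: 0.155
```

Call:
play_rows --plan '[[[0,0,0,0,0.003],[0,0,0,0,0.003],[0,0,0,0,0.003]]]' --newtons 40

```text
clock: 41.6
eef_pos: [442.2, 216.8, 44.8]
tool_rot: [-0.0, 0.999, -0.039, 0.001]
wrist_force: [-0.8, -1.8, 6.4]
finger_gap: 0.095
```

Call:
play_rows --plan '[[[0.0003,0.0037,0.0088,0,0.003],[0.0003,0.0037,0.0088,0,0.003],[0.0004,0.005,0.0083,0,0.003],[0.0004,0.005,0.008,0,0.003],[0,0,0,0,0.003]]]'

```text
clock: 42.22
eef_pos: [443.4, 233.0, 78.6]
tool_rot: [0.001, 0.999, -0.039, 0.001]
wrist_force: [2.0, -5.8, 3.1]
finger_gap: 0.095
```

Call:
play_rows --plan '[[[0.0005,0.0061,0.0074,0,0.003],[0.0005,0.0061,0.0073,0,0.003],[0.0006,0.0072,0.0064,0,0.003],[0.0006,0.0072,0.0064,0,0.003],[0,0,0,0,0.003]]]'

```text
clock: 42.85
eef_pos: [445.4, 257.8, 106.5]
tool_rot: [0.003, 0.999, -0.04, 0.0]
wrist_force: [0.2, -10.2, 11.3]
finger_gap: 0.093
```

Call:
play_rows --plan '[[[0.0006,0.008,0.0055,0,0.003],[0.0006,0.008,0.005,0,0.003],[0.0007,0.0087,0.004,0,0.003],[0.0007,0.0087,0.004,0,0.003],[0,0,0,0,0.003]]]'

```text
clock: 43.48
eef_pos: [448.4, 293.9, 125.9]
tool_rot: [0.001, 0.999, -0.039, 0.001]
wrist_force: [-0.8, -6.4, 13.0]
finger_gap: 0.092
```

Call:
play_rows --plan '[[[0,0.003,0,0,0.003],[0,0.003,0,0,0.003],[0,0,0,0,0.003],[0,0,0,0,0.003]]]'

```text
clock: 43.98
eef_pos: [448.4, 294.1, 125.9]
tool_rot: [0.006, 0.999, -0.041, 0.0]
wrist_force: [-1.2, -16.3, 23.0]
finger_gap: 0.096
```

Call:
play_rows --plan '[[[0,-0.004,0,0,0.02],[0,0,0,0,0.03],[0,0,0,0,0.03],[0,0,0.03,0,0.03],[0,0,0.05,0,0.03]]]'

```text
clock: 44.6
eef_pos: [445.9, 296.0, 202.5]
tool_rot: [0.001, 0.999, -0.038, -0.002]
wrist_force: [0.8, 0.1, -0.1]
finger_gap: 0.35
```

Call:
play_rows --plan '[[[0,-0.01,0.03,0,0.03],[0,-0.04,0,0.03,0.03],[0,-0.05,0,0.03,0.03],[0,0,0,0.03,0.03],[0,0,0,0,0.03]]]'

```text
clock: 45.22
eef_pos: [447.2, 197.0, 233.4]
tool_rot: [-0.0, 1.0, 0.006, -0.0]
wrist_force: [-0.6, -0.5, -0.4]
finger_gap: 0.351
```

```bash
cat > bar.py <<'E'
from h import *
c=cam('wrist'); st(); W=c['W']; hsv=cv2.cvtColor(c['color'],cv2.COLOR_RGB2HSV); save(c,'bar_%d.png'%(arm.state()['clock']*10))
m=(W[...,2]>110)&(W[...,2]<145)&(hsv[...,0]>20)&(hsv[...,0]<32)&(hsv[...,1]>120)&(W[...,1]<315)
P=W[m]
for lo in range(395,495,15):
    q=P[(P[:,0]>=lo)&(P[:,0]<lo+15)]
    if len(q)>3: print(lo,len(q),np.median(q,0).round(1))
E
python3 bar.py
```

```text
{'clock': 45.275, 'joint_pos': [-0.064, 0.199, -0.499, 1.938, 0.11, 1.03, -2.168], 'eef_pos': [447.154, 197.563, 233.359], 'tool_rot': [-0.001, 1.0, 0.007, -0.0], 'wrist_force': [-0.753, 0.614, 0.044], 'moment': [0.03, -0.011, 0.022], 'finger_gap': 0.348}
395 359 [400.2 298.8 135. ]
410 249 [417.5 295.  136.1]
425 234 [432.4 293.8 136.2]
440 252 [447.5 292.5 136.3]
455 277 [462.5 291.3 136.1]
470 284 [477.5 289.8 136.2]
485 524 [494.5 293.4 133.7]
```

Run:
```python
from h import *
t=cam('top'); save(t,'t20.png'); W=t['W']
for v in (240,270,290):
    print(v,[(u,W[v,u].round().tolist()) for u in range(462,560,4)])
s=cam('side'); 
print('chav',[(np.round(d['point']).tolist(),round(d['confidence'],2)) for d in arm.recognise('top','chaveta')[:2]])
cv2.imwrite('pics/m20.png',np.vstack([cv2.resize(t['color'][190:330,190:490,::-1],(640,299)),cv2.resize(s['color'][140:420,130:560,::-1],(460,299)) if 0 else cv2.resize(s['color'][140:420,100:620,::-1],(640,299))]))
```

```text
240 [(462, [476.0, -156.0, 36.0]), (466, [475.0, -163.0, 42.0]), (470, [474.0, -167.0, 52.0]), (474, [472.0, -169.0, 72.0]), (478, [471.0, -173.0, 84.0]), (482, [469.0, -174.0, 103.0]), (486, [468.0, -176.0, 120.0]), (490, [467.0, -180.0, 130.0]), (494, [465.0, -181.0, 147.0]), (498, [464.0, -183.0, 161.0]), (502, [462.0, -185.0, 174.0]), (506, [461.0, -187.0, 187.0]), (510, [460.0, -189.0, 201.0]), (514, [459.0, -191.0, 212.0]), (518, [457.0, -191.0, 227.0]), (522, [456.0, -194.0, 237.0]), (526, [455.0, -195.0, 249.0]), (530, [455.0, -199.0, 254.0]), (534, [469.0, -267.0, 111.0]), (538, [469.0, -274.0, 112.0]), (542, [469.0, -283.0, 109.0]), (546, [469.0, -291.0, 106.0]), (550, [469.0, -297.0, 110.0]), (554, [469.0, -304.0, 110.0]), (558, [469.0, -311.0, 111.0])]
270 [(462, [417.0, -160.0, 20.0]), (466, [416.0, -160.0, 45.0]), (470, [418.0, -182.0, -2.0]), (474, [416.0, -172.0, 57.0]), (478, [415.0, -174.0, 76.0]), (482, [414.0, -175.0, 94.0]), (486, [414.0, -178.0, 108.0]), (490, [413.0, -180.0, 123.0]), (494, [413.0, -183.0, 137.0]), (498, [412.0, -185.0, 150.0]), (502, [411.0, -1
[... 529 characters left out ...]
167.0, 47.0]), (474, [377.0, -173.0, 52.0]), (478, [377.0, -176.0, 65.0]), (482, [377.0, -177.0, 85.0]), (486, [377.0, -181.0, 98.0]), (490, [377.0, -183.0, 114.0]), (494, [377.0, -180.0, 143.0]), (498, [377.0, -182.0, 157.0]), (502, [377.0, -189.0, 156.0]), (506, [377.0, -189.0, 174.0]), (510, [377.0, -191.0, 187.0]), (514, [377.0, -195.0, 195.0]), (518, [377.0, -195.0, 211.0]), (522, [377.0, -197.0, 221.0]), (526, [377.0, -199.0, 233.0]), (530, [377.0, -202.0, 242.0]), (534, [377.0, -203.0, 253.0]), (538, [377.0, -248.0, 164.0]), (542, [377.0, -256.0, 161.0]), (546, [377.0, -263.0, 162.0]), (550, [377.0, -271.0, 160.0]), (554, [377.0, -280.0, 155.0]), (558, [377.0, -286.0, 156.0])]
chav []
```

View pics/m20.png

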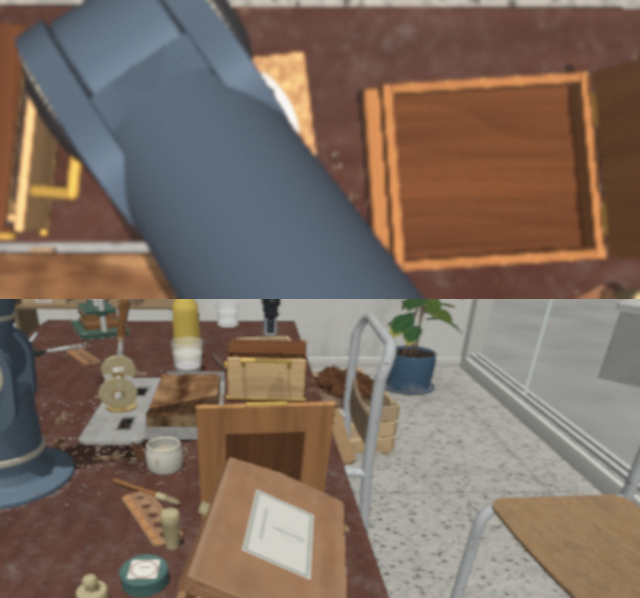

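Call:
play_rows --plan '[[[0,0,0.04,0.03,0.0],[0,-0.03,0.035,0.03,0.0],[0,-0.055,0,0,0.0],[0,-0.055,0,0,0.0],[0.001,-0.055,0,0,0.0]]]'

```text
clock: 46.05
eef_pos: [448.4, 0.3, 308.5]
tool_rot: [0.0, 0.999, 0.037, 0.0]
wrist_force: [-0.7, -0.7, 0.2]
finger_gap: 0.001
```

Call:
play_rows --plan '[[[0.002,-0.055,0,0,0.0],[0.002,-0.055,0,0,0.0],[0.002,-0.055,0,0,0.0],[0.002,-0.055,0,0,0.0],[0,-0.028,0,0,0.0]]]'

```text
clock: 46.68
eef_pos: [456.4, -249.6, 308.0]
tool_rot: [0.0, 0.999, 0.035, -0.0]
wrist_force: [0.6, 0.9, -0.9]
finger_gap: 0.004
```

Call:
play_rows --plan '[[[0,0,0,0,0],[0,0,0,0,0.0]]]'

```text
clock: 46.92
eef_pos: [457.0, -245.3, 308.1]
tool_rot: [-0.0, 0.999, 0.037, -0.0]
wrist_force: [-0.5, -0.0, -0.4]
finger_gap: 0.002
```

Call:
play_rows --plan '[[[0,0,-0.045,0,0],[0,0,-0.048,0,0],[0,0.01,0,0,0],[0,0.01,0,0,0],[0,0.01,0,0,0]]]'

```text
clock: 47.55
eef_pos: [458.0, -216.0, 217.6]
tool_rot: [0.001, 0.999, 0.037, 0.002]
wrist_force: [0.7, -0.6, 0.1]
finger_gap: 0.001
```

Call:
play_rows --plan '[[[0,0.01,0,0,0],[0,0.01,0,0,0],[0,0.01,0,0,0],[0,0.01,0,0,0],[0,0.01,0,0,0]]]'

```text
clock: 48.18
eef_pos: [456.4, -166.6, 215.8]
tool_rot: [0.0, 0.999, 0.036, 0.0]
wrist_force: [-0.5, -0.8, 1.2]
finger_gap: 0.002
```

Call:
play_rows --plan '[[[0,0.01,0,0,0],[0,0.01,0,0,0],[0,0.01,-0.005,0,0],[0,0.012,-0.005,0,0],[0,0.012,-0.005,0,0]]]'

```text
clock: 48.8
eef_pos: [456.2, -112.0, 199.8]
tool_rot: [-0.0, 0.999, 0.036, -0.0]
wrist_force: [-0.5, -0.7, 0.0]
finger_gap: 0.001
```

```bash
cat > lid.py <<'E'
from h import *
c=cam('wrist'); W=c['W']; s=cam('side')
st()
for n,C in(('wrist',W),('side',s['W'])):
    m=(C[...,0]>345)&(C[...,0]<490)&(C[...,1]<60)&(C[...,1]>-215)&(C[...,2]>58)&(C[...,2]<262)
    if n=='wrist': m[270:,:]=0
    P=C[m]; print(n,len(P))
    for y in range(-210,50,20):
        q=P[(P[:,1]>=y)&(P[:,1]<y+20)]
        if len(q)>30: print(y+10,len(q),np.percentile(q[:,2],[5,50,95]).round())
E
python3 lid.py
```

```text
{'clock': 48.9, 'joint_pos': [0.326, 0.179, -0.199, 2.031, 0.043, 0.937, -1.391], 'eef_pos': [456.008, -111.0, 199.541], 'tool_rot': [-0.001, 0.999, 0.037, -0.001], 'wrist_force': [0.117, -0.331, -0.17], 'moment': [0.018, -0.025, -0.004], 'finger_gap': -0.001}
wrist 10097
-200 2744 [ 60. 111. 125.]
-180 594 [ 59. 107. 125.]
-160 1015 [61. 79. 99.]
-140 1360 [102. 122. 140.]
-120 1661 [144. 163. 181.]
-100 1743 [185. 203. 222.]
-80 558 [225. 234. 238.]
side 7723
-200 515 [110. 138. 160.]
-180 118 [ 66. 148. 161.]
-160 361 [ 77.  96. 118.]
-140 1917 [105. 131. 244.]
-120 2478 [146. 170. 222.]
-100 1913 [186. 209. 231.]
-80 292 [222. 233. 238.]
```

Call:
play_rows --plan '[[[0,0.013,-0.006,0,0],[0,0.012,-0.007,0,0],[0,0.012,-0.007,0,0],[0,0.012,-0.007,0,0],[0,0.012,-0.007,0,0]]]'

```text
clock: 49.52
eef_pos: [456.4, -51.1, 165.8]
tool_rot: [0.0, 0.999, 0.036, 0.0]
wrist_force: [0.2, -1.0, 0.5]
finger_gap: 0.003
```

Call:
play_rows --plan '[[[0,0.0095,-0.0105,0,0],[0,0.0095,-0.0105,0,0],[0,0.0095,-0.0105,0,0],[0,0.0095,-0.0105,0,0],[0,0.005,-0.01,0,0]]]'

```text
clock: 50.15
eef_pos: [456.3, -8.2, 113.6]
tool_rot: [-0.0, 0.999, 0.036, -0.0]
wrist_force: [-0.8, -0.4, 1.2]
finger_gap: 0.003
```

Call:
play_rows --plan '[[[0,0.005,-0.01,0,0],[0,0.005,-0.01,0,0],[0,0.005,-0.01,0,0],[0,0.002,-0.008,0,0],[0,0.002,-0.008,0,0]]]'

```text
clock: 50.78
eef_pos: [456.4, 10.1, 67.8]
tool_rot: [0.0, 0.999, 0.036, 0.0]
wrist_force: [-0.1, -0.1, 0.9]
finger_gap: -0.003
```

```bash
python3 lid.py
```

```text
{'clock': 50.875, 'joint_pos': [0.091, 0.363, -0.245, 2.178, 0.149, 0.618, -1.76], 'eef_pos': [455.855, 10.224, 67.511], 'tool_rot': [-0.0, 0.999, 0.036, -0.001], 'wrist_force': [0.717, 0.337, -0.224], 'moment': [0.031, 0.003, -0.03], 'finger_gap': 0.002}
wrist 9996
-120 109 [58. 58. 59.]
-100 782 [58. 59. 60.]
-80 1039 [59. 60. 61.]
-60 1140 [60. 62. 63.]
-40 1258 [62. 63. 64.]
-20 1370 [64. 65. 66.]
0 1501 [65. 66. 67.]
20 1631 [67. 68. 69.]
40 1166 [68. 69. 70.]
side 4836
-200 505 [110. 138. 160.]
-180 92 [134. 152. 161.]
-100 68 [58. 59. 61.]
-80 196 [58. 60. 62.]
-60 310 [ 60.  62. 157.]
-40 544 [ 61.  64. 174.]
-20 1667 [ 64. 209. 257.]
0 819 [ 64.  80. 244.]
20 357 [ 65.  67. 172.]
40 119 [66. 67. 69.]
```

Call:
play_rows --plan '[[[0,0.003,-0.005,0,0],[0,0,-0.004,0,0],[0,0,-0.003,0,0],[0,0,-0.002,0,0],[0,0,0,0,0]]]'

```text
clock: 51.5
eef_pos: [456.3, 13.0, 54.2]
tool_rot: [0.0, 0.999, 0.036, -0.0]
wrist_force: [-1.1, -0.3, -0.5]
finger_gap: -0.003
```

Call:
play_rows --plan '[[[0,0,-0.001,0,0],[0,0,-0.001,0,0],[0,0,0,0,0]]]'

```text
clock: 51.88
eef_pos: [456.5, 13.0, 53.7]
tool_rot: [0.0, 0.999, 0.036, 0.0]
wrist_force: [-4.5, -0.3, 15.1]
finger_gap: -0.004
```

Call:
play_rows --plan '[[[0,0,-0.0005,0,0],[0,0,0,0,0],[0,0,0.02,0,0],[0,0,0.05,0,0],[0,0,0.05,0,0]]]'

```text
clock: 52.5
eef_pos: [455.9, 12.9, 173.0]
tool_rot: [0.0, 0.999, 0.036, -0.0]
wrist_force: [1.4, -0.7, -0.3]
finger_gap: -0.005
```

Call:
play_rows --plan '[[[0,0,0.05,0,0],[0,-0.05,0,0,0],[0,-0.055,0,0,0],[0,-0.055,0,0,0],[0,-0.055,0,0,0.03]]]'

```text
clock: 53.12
eef_pos: [456.1, -203.6, 222.0]
tool_rot: [0.0, 0.999, 0.036, 0.0]
wrist_force: [1.9, 0.8, 0.2]
finger_gap: 0.202
```

Call:
play_rows --plan '[[[0,-0.055,0,0,0.03],[-0.01,-0.055,0,0,0.03],[-0.02,-0.05,0,0,0.03],[0,0,0,0,0.03]]]'

```text
clock: 53.62
eef_pos: [423.1, -366.9, 221.5]
tool_rot: [0.001, 1.0, 0.031, -0.001]
wrist_force: [0.8, 0.6, -0.1]
finger_gap: 0.353
```

```bash
cat > fin.py <<'E'
from h import *
t=cam('top'); st(); W=t['W']; save(t,'tf.png'); hsv=cv2.cvtColor(t['color'],cv2.COLOR_RGB2HSV); Z=W[...,2]
for n in('top',): print([(l,[(np.round(d['point']).tolist(),round(d['confidence'],2)) for d in arm.recognise(n,l)[:2]]) for l in('chaveta','cork_mat','bin_handle')])
m=(Z>40)&(Z<75)&(W[...,0]>350)&(W[...,0]<480)
for y in (-150,-100,-50,0,35): 
    q=Z[m&(abs(W[...,1]-y)<6)]; print('lid z',y,len(q),np.median(q) if len(q) else None)
prect(t,'blade',(hsv[...,1]<60)&(hsv[...,2]>180),(280,200,350,305),5)
prect(t,'back',(hsv[...,2]<190)&(hsv[...,1]>100)&(hsv[...,0]<18),(295,222,320,285),15)
prect(t,'bar',(hsv[...,1]>110)&(hsv[...,2]>150)&(hsv[...,0]>17),(222,215,236,290),134)
bz=Z[(hsv[...,1]<60)&(hsv[...,2]>180)&(W[...,1]<160)&(W[...,1]>80)&(Z<40)]; print('blade z',np.median(bz))
cv2.imwrite('pics/tfz.png',cv2.resize(t['color'][190:330,120:490,::-1],None,fx=2.16,fy=2.16))
E
python3 fin.py
```

```text
{'clock': 53.675, 'joint_pos': [0.642, 0.29, -0.012, 1.824, 0.005, 1.028, -0.876], 'eef_pos': [424.868, -363.848, 221.454], 'tool_rot': [0.0, 0.999, 0.034, -0.0], 'wrist_force': [0.312, 0.993, -0.437], 'moment': [0.032, -0.025, -0.032], 'finger_gap': 0.348}
[('chaveta', [([445.0, 133.0, 2.0], 0.78)]), ('cork_mat', [([453.0, 131.0, 2.0], 0.87)]), ('bin_handle', [([438.0, 332.0, 114.0], 0.95), ([450.0, 358.0, 71.0], 0.55)])]
lid z -150 410 54.14672352108242
lid z -100 423 54.668567443346085
lid z -50 418 54.4842865518077
lid z 0 412 54.045368667281366
lid z 35 364 53.821250066483685
blade 1198 [446.1 127.5] [130.7  48.4] 3.7 mean [445.9 130.1] axis 3.47
back 331 [444.5 158.3] [96.9 14.4] 2.19 mean [443.2 158.4] axis 2.96
bar 351 [443.4 292.4] [107.   16.1] 1.18 mean [446.5 293.2] axis -2.99
blade z -755.1163707637502
```

View pics/tfz.png

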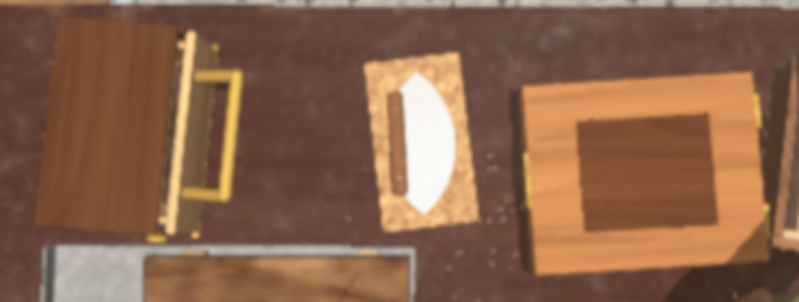

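```bash
python3 -c "
from plant import arm
print(arm.sign_off())"
```

```text
the job is handed in; nothing more can be done
None
```

The job is done and handed in at about 54 s on the robot's clock; no verdict was reported.

- **Lid opened:** I levered it up with the knife blade, without fingers on the box, and used the blade to push it fully open (about 1.7 rad). The knife then went back on the cork mat.
- **Bin and cigars:** I tipped the bin fully forward by its handle and moved all three cigars into it. Then I pushed it shut until it met its stop, with about 16 N at the handle.
- **Lid closed:** I pushed the lid over from behind and pressed it shut with at least 15 N.

The last checks, from the top camera:
- **Bin:** The handle bar is back at the position measured at the start, (443, 292).
- **Box:** The lid is flat at z of about 54 mm along its whole length, the same as when shut at the start.
- **Knife:** It lies right way up on the mat, with its origin about 2 mm from the mat's centre. A separate check of the blade's height gave a bad depth reading, so flatness rests on the picture and on the detector's height of about 2 mm.
- **Cigars:** I saw them in the bin just before it was shut. They were not visible afterwards, so that was not checked again.

I saw no sign of the knife being knocked or of the grip slipping.

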